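# Set the washed dip cups and board carrier to dry

## Robot

A 6-joint arm with a two-finger parallel gripper is mounted at the origin on the work surface. World frame = base frame: x ahead of the robot, y to its left, z up, the work surface at z = 0. Lengths are in mm, angles in degrees, forces in N, time in s.
With the tool pointing down it reaches from about 300 to 850 mm from the base axis. Payload 4.2 kg.
Tool frame: the origin (TCP) lies at the very end of the fingers, on their centre line; the grasp point (between the pads) lies env.grip_point_offset behind it (env.grip_point_offset is the distance from the TCP to the grasp point, in mm); z points along the fingers, y is the direction in which the jaws open and shut (so a half turn about z gives the same grasp; the last joint's range is limited). The gripper opens to 91 mm and grips with 3 to 60 N. Pads are 32 mm wide; open, the fingers measure 118 mm over their backs; the gripper's body (76 mm by 178 mm) begins 60 mm behind the grasp point.
Start: joints at [73.568, 18.312, 89.639, -0, 72.044, -1.146], TCP at [151.599, 554.674, 191.476] pointing down, gripper open.
Joint ranges: [-177.97, 177.97], [-48.28, 115.42], [12.27, 149.76], [-77.06, 257.06], [2.81, 150.46], [-146.56, 146.56]. Speed limits (degrees/s): [147.25, 147.25, 180, 180, 180, 180].

## Interface

Orientations are given as [roll, pitch, yaw] about the fixed x, y, z axes, in that order (R = Rz(yaw) Ry(pitch) Rx(roll)).
In Python, from workcell import env, grab_frame, camera_params gives the robot as it stands. The module is installed in compiled form; this text tells all that it offers.
- The arm moves only by the shell command python3 -m creep 'ROWS' [OPENING] [FORCE]. ROWS is a JSON object of lists of equal length, an entry for each row: "offset": the shift along the tool's x, y, z in m, a list of three; "rotation": the turn, a rotation vector about the tool's x, y, z in degrees, a list of three. A call has 1 to 5 rows; each row shifts and turns the commanded pose from where the row before left it, along the tool's axes as they then stand; what a row does not reach is not made up. A row lasts 1/8 s, in which the tool goes at most 62.5 mm and 10.7 degrees, less where a joint would pass 70% of its speed; a pose out of reach is approached as far as the arm can. A call is refused whole if a number of a shift passes 0.0625 or a number of a turn 10.7, either way. A call with a gripper value outside its range is refused whole. OPENING is the closure, from 0 (fully open) to 1 (shut), set as the call begins (- or left out, the last holds). The fingers move at their own pace and stop on an object; FORCE is the grip in N (left out, the last holds). Time passes only in rows, so rows that do not move let the fingers close. It gives the time, the measured TCP pose, the force and the opening at its end, in the units of the state.
- env.state(): the state, without advancing time (a new reading comes with each control period).
- grab_frame(name): name is "scene" or "top" or "wrist"; returns the picture (384x512x3 uint8, red, green, blue); there is no depth.
- camera_params(name): a dict with "mtx" (3x3 intrinsics, pixels), "R" (3x3) and "t" (3): a world point X has camera coordinates R X + t. Camera axes: x right, y down, z forward; pixel columns grow to the right and rows downward; lengths in mm; the calibration is good to about 2 mm. A picture is of the moment at which its call begins: read the wrist's pose just before it. camera_params takes no time and is no camera call; for the wrist camera it gives the pose at the moment of the call.
- env.job_done(): hands the job in, once; it reports no verdict.
The state is a dict: "time_s": time; "qpos": joint angles; "qvel": joint speeds; "effort": joint torques, N m; "ee_pos": TCP position; "ee_rot": TCP orientation; "force": force on the tool from outside, world axes, zero at the start; "torque": the same for the moment, N m; "gripper_width": finger opening in mm.
Only numpy, scipy, OpenCV 4.12 (cv2) and the standard library are available. Lean on these libraries where they do the work, as an engineer would, in place of code of your own. Each camera call takes 0.05 s, during which the arm holds its last target.

## Task

Set up the drying station at the board-washing corner: first seat the three-post rack squarely onto the white base, its two holes over the base's pins and fully down. Then turn every washed cup that lies on the mat mouth-down and hang it on a post of its own, lay the board carrier, handle up, flat on the sloped drain stand with its long edge down against the ledge, and only when everything is in place press the start button on the base fully down. Leave the bottle, jar and brush where they are.

Things in the scene. Friction and masses are not known exactly. Their poses are not given: they have to be found in the camera images.
- base: fixed white base of the warm-air drying station: a block 90 x 270 x 20 mm (x, y, z) on the bench. Origin: centre of its underside; long side along its y. Two upright steel pins (8 mm diameter, 23 mm tall, tapered tip) stand on its top at y = -50 and +50 mm, x = 0. A control box 56 x 70 x 40 mm with the start button on top stands in front of it at x = -108, y = -20 mm.
- start (a joint): black start button, 40 mm diameter, on the control box: 0 when up, 0.006 m fully down, springs back; about 5 N
- start_top (a point): centre of the top of the start button; press down here
- base_top (a point): centre of the base's top face, 20 mm above the bench; the rack's origin comes here when seated
- rack: loose drying rack, 0.45 kg: grey plate 66 x 250 x 12 mm, three upright square aluminium posts (24 x 24 mm, 100 mm tall, sides parallel to the plate) at y = -100, 0, +100 mm, two 14 mm square through holes at y = -50 and +50 mm, x = 0. Origin: centre of the plate underside; long side along y; post tops at z = 112 mm. Fits either way round; lift it by its middle post.
- post0 (a point): centre of the top of the rack's y = -100 mm post
- post1 (a point): centre of the top of the rack's middle post
- post2 (a point): centre of the top of the rack's y = +100 mm post
- mat: thin fixed blue drain mat, 150 x 380 x 4 mm, under the cups; origin: centre of its underside
- cup0: white plastic dip cup, a square tub 56 x 56 mm outside, 90 mm long, walls 3 mm, bottom 4 mm thick, 0.09 kg; starts lying on a flat side on the mat, mouth roughly towards the robot. Origin: centre of the outside of its bottom; +x points from bottom to mouth, y and z are square to the sides. Two or three of the cups are present.
- cup1: white plastic dip cup, a square tub 56 x 56 mm outside, 90 mm long, walls 3 mm, bottom 4 mm thick, 0.09 kg; starts lying on a flat side on the mat, mouth roughly towards the robot. Origin: centre of the outside of its bottom; +x points from bottom to mouth, y and z are square to the sides. Two or three of the cups are present.
- cup2: white plastic dip cup, a square tub 56 x 56 mm outside, 90 mm long, walls 3 mm, bottom 4 mm thick, 0.09 kg; starts lying on a flat side on the mat, mouth roughly towards the robot. Origin: centre of the outside of its bottom; +x points from bottom to mouth, y and z are square to the sides. Two or three of the cups are present.
- cup0_in (a point): centre of the cup's inner floor (4 mm from the origin towards the mouth); it comes to rest on a post's top
- cup1_in (a point): centre of the cup's inner floor (4 mm from the origin towards the mouth); it comes to rest on a post's top
- cup2_in (a point): centre of the cup's inner floor (4 mm from the origin towards the mouth); it comes to rest on a post's top
- carrier: loose board carrier, 0.22 kg: black plate 90 x 110 x 8 mm (x, y, z) with small green boards in it and an aluminium grip bar along its y on top (14 mm wide, 60 mm long, 30 mm tall, top at z = 38 mm). Origin: centre of the plate's underside, z up through the bar.
- stand: fixed steel drain stand, footprint about 110 x 150 mm. Its face slopes at 25 degrees (0.436 rad) about its y axis, rising towards its +x; a ledge along y at the low (-x) edge stands 16 mm above the face. Origin: centre of its underside.
- rest (a point): point on the sloping face where the centre of the carrier's underside lies when its 110 mm edge is against the ledge
- bottle: bystander: white plastic bottle, 60 mm diameter, 150 mm tall; origin at its underside
- jar: bystander: amber jar, 64 mm diameter, 70 mm tall; origin at its underside
- brush: bystander: hand brush, 160 mm long, lying on the bench
There are look-alikes about, which are no part of the job. What is shaped like the cup0 but red is not meant.

How it is judged (in metres and radians):
On the way, in this order (a step that is already met when the one before it is completed fails the run):
1. the rack is seated on the base, over both pins and fully down (horizontal distance between rack and base below 0.006 m and angle between the y axis of rack and the y axis of base, either way round below 0.07 rad and distance between rack and base_top below 0.008 m and angle between rack's own z axis and vertical below 0.06 rad), for 0.2 s.
2. with the rack, every cup and the carrier in place, the start button is pressed down (all of step 1 and linear speed of each of rack, cup0, cup1, cup2, carrier below 0.03 m/s and (distance between cup0_in and post0 below 0.022 m or distance between cup0_in and post1 below 0.022 m or distance between cup0_in and post2 below 0.022 m) and angle between each of cup0, cup1, cup2's own x axis and vertical above 2.85 rad and (distance between cup1_in and post0 below 0.022 m or distance between cup1_in and post1 below 0.022 m or distance between cup1_in and post2 below 0.022 m) and (distance between cup2_in and post0 below 0.022 m or distance between cup2_in and post1 below 0.022 m or distance between cup2_in and post2 below 0.022 m) and distance between carrier and rest below 0.022 m and angle between carrier's own z axis and vertical between 0.33 and 0.54 rad and angle between the y axis of carrier and the y axis of stand, either way round below 0.14 rad and z of carrier in the frame of rest above -0.015 m and value of joint start above 0.004 m), for 0.1 s.
At the end, for the whole second after the job is handed in: Rack seated on the base (6 mm, 4 deg, fully down, level); each cup present hangs mouth-down on its own post (inner floor within 22 mm of the post top, 16 deg); carrier handle up on the slope against the ledge (22 mm, slope 19 to 31 deg, 8 deg to the ledge); all released and at rest (all of step 1 and linear speed of each of rack, cup0, cup1, cup2, carrier below 0.03 m/s and (distance between cup0_in and post0 below 0.022 m or distance between cup0_in and post1 below 0.022 m or distance between cup0_in and post2 below 0.022 m) and angle between each of cup0, cup1, cup2's own x axis and vertical above 2.85 rad and (distance between cup1_in and post0 below 0.022 m or distance between cup1_in and post1 below 0.022 m or distance between cup1_in and post2 below 0.022 m) and (distance between cup2_in and post0 below 0.022 m or distance between cup2_in and post1 below 0.022 m or distance between cup2_in and post2 below 0.022 m) and distance between carrier and rest below 0.022 m and angle between carrier's own z axis and vertical between 0.33 and 0.54 rad and angle between the y axis of carrier and the y axis of stand, either way round below 0.14 rad and z of carrier in the frame of rest above -0.015 m); the robot touches nothing.
It fails at once if the bottle is pushed more than 30 mm (distance of bottle from where it was at the start of the episode above 0.03 m).
It fails at once if the jar is pushed more than 30 mm (distance of jar from where it was at the start of the episode above 0.03 m).
It fails at once if the brush is pushed more than 30 mm (distance of brush from where it was at the start of the episode above 0.03 m).
Of cup0, cup1, cup2 only 2 to 3 are there at a start; the rules pass over those that are not, and their reading is None.
At some moment in a run one of cup0, cup1, cup2 may be knocked a few centimetres aside while the robot is not near it.
It also fails if it takes over 192 s, if anything falls off the work surface, if the arm or the gripper's body presses on something with over 40 N, if the wrist force passes 120 N, or if a joint passes its speed limit or range.

## Working session

There is one attempt and no reset: what is moved stays moved. The work goes in short steps, Python scripts to look and compute and a shell command to move; the robot and the scene stay as the last step left them, time stands still between calls to the robot, and variables do not carry over. Pictures are saved under pics/ and viewed, and the job is handed in when it is done.

```bash
ls; mkdir -p pics
python3 - <<'E'
from workcell import env, grab_frame, camera_params
import cv2
print(env.state()); print(env.grip_point_offset)
for n in ("scene","top","wrist"):
    p=camera_params(n); print(n,p)
    im=grab_frame(n); cv2.imwrite(f"pics/{n}0.png",im[:,:,::-1])
E
```

```text
pics
{'time_s': 0.0, 'qpos': array([ 7.35688837e+01,  1.83517646e+01,  8.97074466e+01,  2.61113375e-04,
        7.20438330e+01, -1.14527193e+00]), 'qvel': array([ 0.0219929 , -0.13521339, -0.02792983,  0.09548629, -0.00830301,
       -0.00279464]), 'effort': array([-1.30983532e-03, -4.12462521e+01, -2.31973922e+01,  7.27866800e-02,
        4.56748833e-02, -1.23297837e-04]), 'ee_pos': array([151.42434213, 554.12737651, 190.6120348 ]), 'ee_rot': array([-1.79896981e+02, -2.30778895e-03,  1.64714073e+02]), 'force': array([-0.32418867,  0.19704269,  0.13772199]), 'torque': array([-0.04256114,  0.00112234,  0.02145018]), 'gripper_width': 91.16021256740213}
18.8
scene {'mtx': array([[361.86322987,   0.        , 257.74604701],
       [  0.        , 361.86322987, 190.84376553],
       [  0.        ,   0.        ,   1.        ]]), 'R': array([[-0.78481252,  0.6197027 , -0.0061544 ],
       [ 0.49558211,  0.62159729, -0.60664255],
       [-0.37211247, -0.47915068, -0.79495091]]), 't': array([ 492.77670376, -191.61684991, 1310.33204683])}
top {'mtx': array([[451.56109084,   0.        , 252.25643783],
       [  0.        , 451.56109084, 189.01250998],
       [  0.        ,   0.        ,   1.        ]]), 'R': array([[ 0.02100104, -0.99969252,  0.01318404],
       [-0.99097602, -0.02256043, -0.13212704],
       [ 0.13238385, -0.01029026, -0.99114511]]), 't': array([-114.93563813,  587.84067665, 1425.42556789])}
wrist {'mtx': array([[338.01183759,   0.        , 255.54167601],
       [  0.        , 338.01183759, 195.36700072],
       [  0.        ,   0.        ,   1.        ]]), 'R': array([[ 2.62911499e-01,  9.64819952e-01,  6.11989447e-05],
       [ 9.21494414e-01, -2.51124170e-01,  2.96284822e-01],
       [ 2.85876876e-01, -7.78402920e-02, -9.55099629e-01]]), 't': array([-573.9285133 ,  -34.49816008,  392.09979953])}
```

View pics/top0.png

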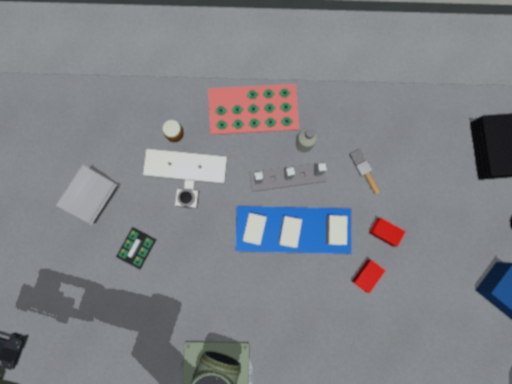

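View pics/scene0.png

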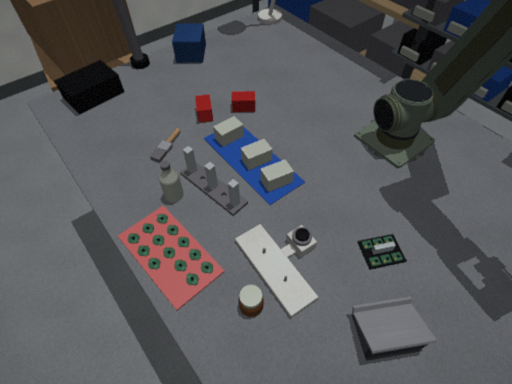

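View pics/wrist0.png

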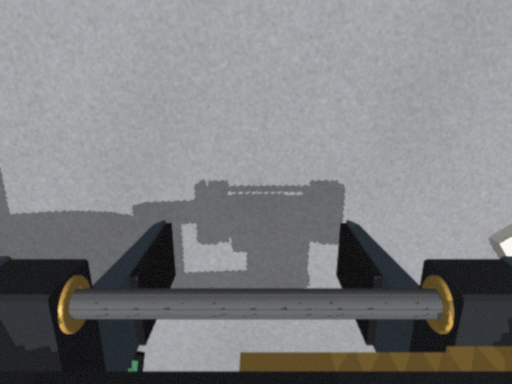

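```bash
cat > h.py <<'E'
import numpy as np, cv2
from scipy.spatial.transform import Rotation as Rot
from workcell import env, grab_frame, camera_params
def ray(p,uv):
    d=np.linalg.inv(p['mtx'])@np.array([uv[0],uv[1],1.]); d=p['R'].T@d
    c=-p['R'].T@p['t']; return c,d/np.linalg.norm(d)
def onz(p,uv,z):
    c,d=ray(p,uv); return c+d*(z-c[2])/d[2]
def proj(p,X):
    x=p['mtx']@(p['R']@np.asarray(X,float)+p['t']); return x[:2]/x[2]
def tri(p1,u1,p2,u2):
    c1,d1=ray(p1,u1); c2,d2=ray(p2,u2)
    A=np.stack([d1,-d2],1); s=np.linalg.lstsq(A,c2-c1,rcond=None)[0]
    a=c1+d1*s[0]; b=c2+d2*s[1]; return (a+b)/2, np.linalg.norm(a-b)
def zoom(im,x0,y0,x1,y1,k,fn):
    c=im[y0:y1,x0:x1,::-1]; c=cv2.resize(c,None,fx=k,fy=k,interpolation=cv2.INTER_CUBIC); cv2.imwrite(fn,c)
def blobs(m,amin):
    n,l,s,c=cv2.connectedComponentsWithStats(m.astype(np.uint8)); 
    return [(l==i) for i in range(1,n) if s[i,4]>=amin]
def rect(m):
    cs,_=cv2.findContours(m.astype(np.uint8),cv2.RETR_EXTERNAL,cv2.CHAIN_APPROX_NONE)
    return cv2.minAreaRect(max(cs,key=len))
def step(pos,rpy=None,R=None):
    """tool-frame delta from the measured pose"""
    s=env.state(); R0=Rot.from_euler('xyz',s['ee_rot'],degrees=True)
    d=R0.inv().apply(np.asarray(pos)-s['ee_pos'])
    Rt=R if R is not None else (Rot.from_euler('xyz',rpy,degrees=True) if rpy is not None else R0)
    rv=(R0.inv()*Rt).as_rotvec(degrees=True)
    return d.round(1), rv.round(2)
E
python3 - <<'E'
from h import *
im=cv2.imread('pics/top0.png')[:,:,::-1]
zoom(im,40,80,240,280,3,'pics/top0a.png'); zoom(im,200,70,420,300,3,'pics/top0b.png')
im=cv2.imread('pics/scene0.png')[:,:,::-1]
zoom(im,110,70,310,210,4,'pics/sc0b.png')
zoom(im,220,190,440,370,3,'pics/sc0a.png')
E
```

```text
(no output)
```

View pics/top0a.png

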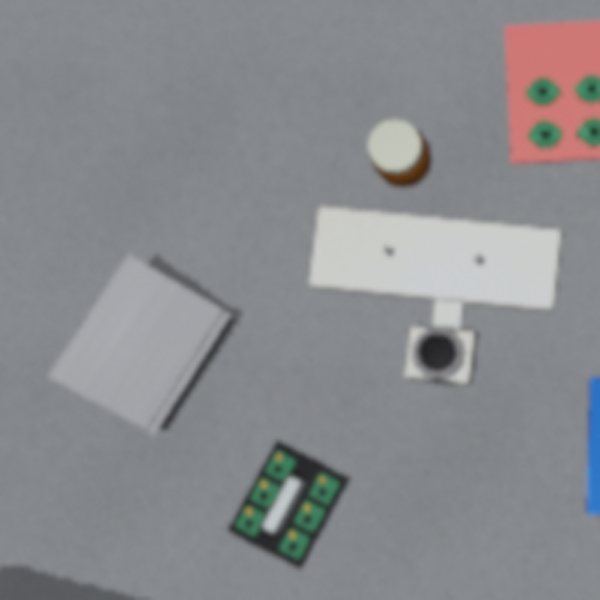

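View pics/top0b.png

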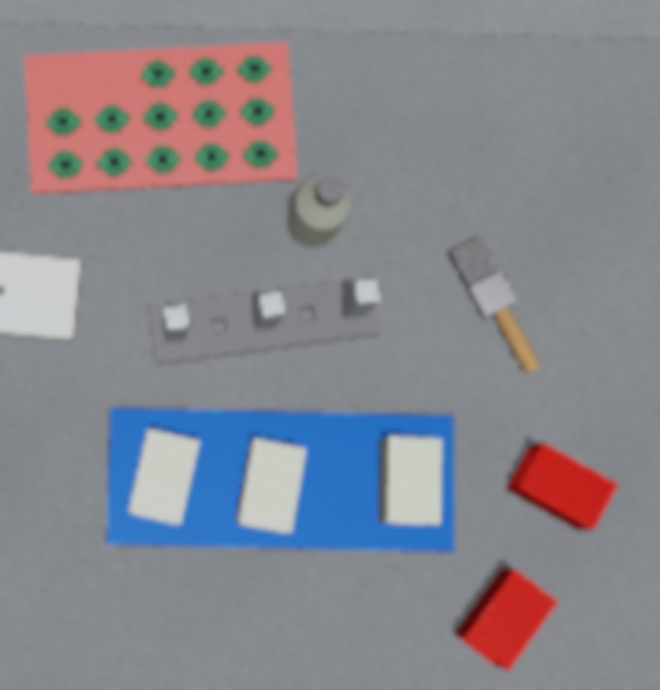

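View pics/sc0b.png

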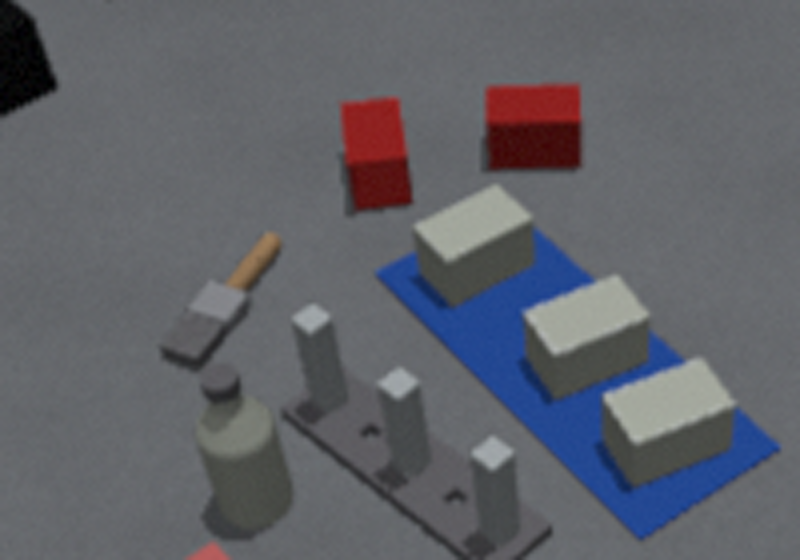

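View pics/sc0a.png

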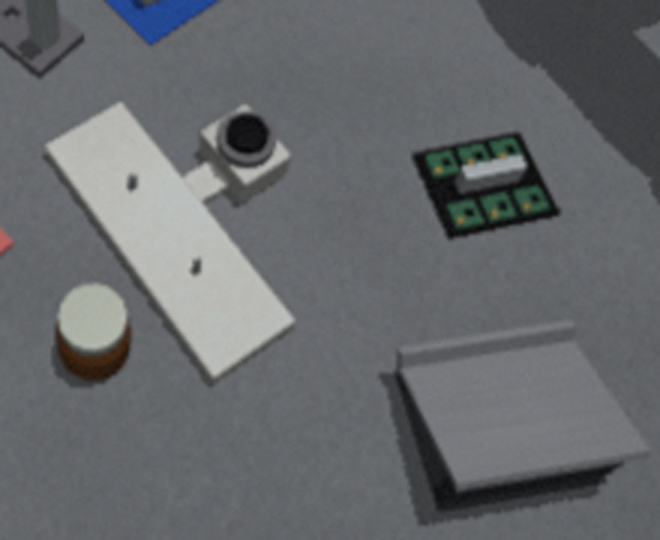

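Run:
```python
from h import *
pt=camera_params('top'); ps=camera_params('scene')
T=lambda x,y:(x/3+40-1/3,y/3+80-1/3); S=lambda x,y:(x/3+220-1/3,y/3+190-1/3)
print('scene cam',-ps['R'].T@ps['t'],'top',-pt['R'].T@pt['t'])
print("pins",[onz(pt,T(*q),35).round(1) for q in((389,251),(480,260))])
print("pins tri",tri(pt,T(389,251),ps,S(196,266)),tri(pt,T(480,260),ps,S(132,182)))
print("base corners",[onz(pt,T(*q),20).round(1) for q in((318,207),(559,231),(552,307),(309,284))])
print("base corners sc",[onz(ps,S(*q),20).round(1) for q in((212,380),(47,148),(121,103),(294,321))])
for n,a,b in(('A top(131,255)',(131,255),(455,487)),('B',(231,318),(400,370)),('C',(155,433),(575,335)),('D',(50,376),(645,452))):
    print(n,tri(pt,T(*a),ps,S(*b)))
    print('  ',tri(pt,T(*a),ps,S(455,487))[1])
print("carr",[onz(pt,T(*q),8).round(1) for q in((278,443),(348,480),(300,566),(231,528))],onz(pt,T(282,505),38))
print("btn",onz(pt,T(437,352),45))
```

```text
scene cam [969.290097   441.57994581 928.43945909] top [ 396.24646135  -86.97036262 1491.98854202]
pins [array([669.4, 171. ,  35. ]), array([661.8,  71.5,  35. ])]
pins tri (array([671.15254559, 172.00248576,  27.38371056]), np.float64(0.8792433369158464)) (array([663.40532535,  72.22682045,  27.05545893]), np.float64(0.4810718142641851))
base corners [array([719.8, 254.2,  20. ]), array([699.1, -12.9,  20. ]), array([614. ,  -7.6,  20. ]), array([633.4, 259.5,  20. ])]
base corners sc [array([724.6, 253.9,  20. ]), array([702. ,  -9.7,  20. ]), array([615.1,  -5.2,  20. ]), array([636. , 259.8,  20. ])]
A top(131,255) (array([651.23222029, 435.50179416,  75.51160195]), np.float64(0.38663996060771744))
   0.38663996060771744
B (array([594.24287886, 344.36417342,  14.89135644]), np.float64(0.8665144120968322))
   59.88618033638353
C (array([464.89178465, 415.41273367,  30.52712992]), np.float64(5.144983917247864))
   88.39513440270873
D (array([521.41017304, 508.25684347,  78.06441283]), np.float64(3.037514332745967))
   139.8188583560131
carr [array([459.3, 286.7,   8. ]), array([420.9, 208.7,   8. ]), array([327.8, 255.7,   8. ]), array([366.7, 332.2,   8. ])] [392.53511237 271.26307513  38.        ]
btn [558.67776968 112.85766406  45.        ]
```

Run:
```python
from h import *
pt=camera_params('top'); ps=camera_params('scene')
T=lambda x,y:(x/3+200-1/3,y/3+70-1/3); S=lambda x,y:(x/4+110-3/8,y/4+70-3/8)
for a,b in (((176,312),(492,453)),((272,300),(399,384)),((367,286),(312,320))):
    print('post', onz(pt,T(*a),112).round(1), tri(pt,T(*a),ps,S(*b)))
print("holes",[onz(pt,T(*q),12).round(1) for q in((219,325),(308,313))])
im=cv2.imread('pics/top0.png').astype(int)
b,g,r=im[...,0],im[...,1],im[...,2]
m=(np.minimum(np.minimum(b,g),r)>150)&(abs(r-b)<40)
for q in blobs(m,100):
    rc=rect(q); 
    if 200<rc[0][0]<380 and 180<rc[0][1]<270:
        bx=cv2.boxPoints(rc); P=np.array([onz(pt,c,60)[:2] for c in bx]); print('cup',rc, P.round(1).tolist(), P.mean(0).round(1))
ims=cv2.imread('pics/scene0.png').astype(int)
for n,q in(('bottle',(307,140)),('jar',(173,130))): print(n,onz(pt,q,100 if n=='bottle' else 70))
```

```text
post [ 628.9 -119.1  112. ] (array([ 627.61084377, -118.18851447,  113.88528654]), np.float64(2.663518813113217))
post [ 643.8 -218.2  112. ] (array([ 642.60740318, -217.21340382,  111.71237793]), np.float64(3.223258196496819))
post [ 660.9 -316.7  112. ] (array([ 659.14637951, -315.39473935,  111.67518344]), np.float64(4.361972335390385))
holes [array([ 632.3, -169.3,   12. ]), array([ 648.1, -267.8,   12. ])]
cup ((254.26473999023438, 228.4412078857422), (17.705097198486328, 28.861740112304688), 14.03624439239502) [[423.8, -73.5], [512.7, -93.6], [500.2, -148.4], [411.5, -127.9]] [ 462.1 -110.9]
cup ((337.5, 229.5), (29.0, 17.0), 90.0) [[509.7, -347.8], [510.9, -402.0], [419.2, -401.4], [418.0, -347.6]] [ 464.4 -374.7]
cup ((290.3079833984375, 231.5559844970703), (17.97798728942871, 29.068885803222656), 10.30484676361084) [[413.9, -189.3], [504.4, -204.7], [495.5, -261.0], [405.0, -245.2]] [ 454.7 -225.1]
bottle [ 742.372453   -271.15378965  100.        ]
jar [772.36428559 157.92572466  70.        ]
```

```bash
cat >> h.py <<'E'
def plan(pos,rpy=None,n=None,start=None,R=None):
    """straight line + constant turn, rows in tool axes (m, deg)"""
    import math
    s=env.state()
    p0,R0=(s['ee_pos'],Rot.from_euler('xyz',s['ee_rot'],degrees=True)) if start is None else start
    Rt=R if R is not None else (Rot.from_euler('xyz',rpy,degrees=True) if rpy is not None else R0)
    rv=(R0.inv()*Rt).as_rotvec(degrees=True); d=np.asarray(pos)-p0
    n=n or max(1,math.ceil(max(np.linalg.norm(d)/60,np.linalg.norm(rv)/10.5)))
    print('n',n,'turn',rv.round(1),'d',d.round(1))
    dR=Rot.from_rotvec(rv/n,degrees=True); Rc=R0; out=[]
    for i in range(n):
        out.append((Rc.inv().apply(d/n)/1000).round(4).tolist()); Rc=Rc*dR
    for i in range(0,n,5): print(out[i:i+5], (rv/n).round(2).tolist())
    return (np.asarray(pos,float),Rt)
E
python3 -c "
from h import *
plan([620,-218,225],[180,0,9.2])"
```

```text
n 16 turn [-0.000e+00  1.000e-01  1.555e+02] d [ 468.5 -772.3   34.2]
[[-0.041, -0.0388, -0.0021], [-0.0469, -0.0314, -0.0021], [-0.0516, -0.023, -0.0021], [-0.0547, -0.014, -0.0021], [-0.0563, -0.0045, -0.0021]] [-0.0, 0.01, 9.72]
[[-0.0562, 0.005, -0.0021], [-0.0546, 0.0145, -0.0021], [-0.0513, 0.0235, -0.0021], [-0.0466, 0.0318, -0.0021], [-0.0406, 0.0392, -0.0021]] [-0.0, 0.01, 9.72]
[[-0.0334, 0.0455, -0.0021], [-0.0252, 0.0505, -0.0021], [-0.0163, 0.054, -0.0021], [-0.007, 0.056, -0.0021], [0.0026, 0.0564, -0.0021]] [-0.0, 0.01, 9.72]
[[0.0121, 0.0552, -0.0021]] [-0.0, 0.01, 9.72]
```

```bash
python3 -m creep '{"offset":[[-0.041,-0.039,-0.002],[-0.047,-0.031,-0.002],[-0.052,-0.023,-0.002],[-0.055,-0.014,-0.002],[-0.056,-0.0045,-0.002]],"rotation":[[0,0,9.72],[0,0,9.72],[0,0,9.72],[0,0,9.72],[0,0,9.72]]}' 0 60
python3 -m creep '{"offset":[[-0.056,0.005,-0.002],[-0.055,0.0145,-0.002],[-0.051,0.0235,-0.002],[-0.0465,0.032,-0.002],[-0.0405,0.039,-0.002]],"rotation":[[0,0,9.72],[0,0,9.72],[0,0,9.72],[0,0,9.72],[0,0,9.72]]}'
python3 -m creep '{"offset":[[-0.0335,0.0455,-0.002],[-0.025,0.0505,-0.002],[-0.0165,0.054,-0.002],[-0.007,0.056,-0.002],[0.0025,0.0565,-0.002]],"rotation":[[0,0,9.72],[0,0,9.72],[0,0,9.72],[0,0,9.72],[0,0,9.72]]}'
python3 -m creep '{"offset":[[0.012,0.055,-0.002],[0,0,0]],"rotation":[[0,0,9.72],[0,0,0]]}'
```

```text
time_s: 0.78
ee_pos: [299.2, 311.5, 201.4]
ee_rot: [180.0, 0.0, 115.8]
force: [0.5, -0.1, -0.4]
gripper_width: 91.5
time_s: 1.4
ee_pos: [445.6, 70.6, 211.5]
ee_rot: [180.0, -0.0, 67.2]
force: [-0.4, -0.0, -0.5]
gripper_width: 91.1
time_s: 2.02
ee_pos: [591.9, -170.8, 221.2]
ee_rot: [-180.0, 0.0, 18.6]
force: [0.7, -0.6, -0.1]
gripper_width: 91.2
time_s: 2.28
ee_pos: [621.5, -220.6, 221.5]
ee_rot: [180.0, 0.1, 9.0]
force: [-0.3, 1.3, -0.6]
gripper_width: 91.3
```

Run:
```python
from h import *
s=env.state(); print(s['time_s'],s['qpos'].round(1),s['ee_pos'].round(1),s['ee_rot'].round(2),s['force'])
import pickle
p=camera_params('wrist'); im=grab_frame('wrist'); cv2.imwrite('pics/w1.png',im[:,:,::-1]); pickle.dump(p,open('w1.pkl','wb'))
```

```text
2.275 [-20.5  25.3  74.4  -0.   80.3  60.5] [ 621.5 -220.6  221.5] [1.80e+02 7.00e-02 8.98e+00] [-0.34602872  1.31510283 -0.62970269]
```

View pics/w1.png

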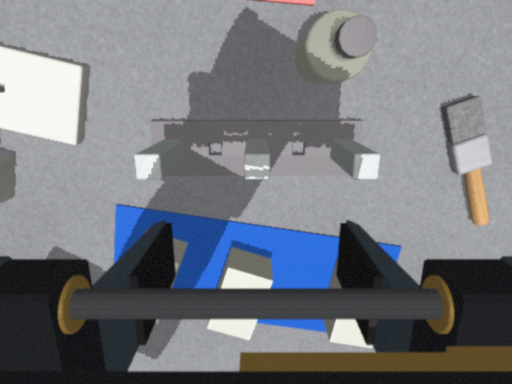

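Run:
```python
from h import *
im=cv2.imread('pics/w1.png')[:,:,::-1]; zoom(im,125,105,395,190,2.96,'pics/w1z.png')
```

```text
(no output)
```

View pics/w1z.png

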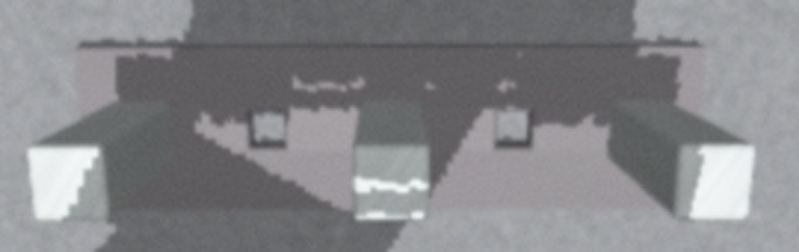

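Run:
```python
from h import *
import pickle
p=pickle.load(open('w1.pkl','rb'))
Z=lambda x,y:(x/2.96+125-.33,y/2.96+105-.33)
P=[onz(p,Z(*q),112) for q in((69,183),(391.5,182),(717,182))]
H=[onz(p,Z(*q),12) for q in((268,128),(513,128))]
print(np.round(P,1),np.round(H,1)); 
for a,b in((P[0],P[2]),(H[0],H[1])):
    d=a-b; print(np.linalg.norm(d),np.degrees(np.arctan2(-d[0],d[1])),((a+b)/2).round(1))
print([onz(p,(x,y),20).round(1) for x,y in ((0,47),(83,64),(75,143))])
print([onz(p,(2,89),40).round(1)])
```

```text
[[ 624.1 -121.2  112. ]
 [ 640.1 -219.8  112. ]
 [ 655.9 -319.2  112. ]] [[ 632.7 -170.6   12. ]
 [ 648.3 -268.5   12. ]]
200.47343291385783 9.126068495590964 [ 640.  -220.2  112. ]
99.13787263485568 9.031265162262299 [ 640.5 -219.5   12. ]
[array([706.2,  71.4,  20. ]), array([702.9, -17.3,  20. ]), array([614.1,  -8.6,  20. ])]
[array([664.5,  57.8,  40. ])]
```

```bash
python3 -m creep '{"offset":[[0.0186,0.0022,0.02],[0,0,0.05],[0,0,0.05],[0,0,0.04],[0,0,0]],"rotation":[[0,0,0],[0,0,0],[0,0,0],[0,0,0],[0,0,0]]}' 0 60
python3 -m creep '{"offset":[[0,0,0],[0,0,0],[0,0,0],[0,0,0],[0,0,0]],"rotation":[[0,0,0],[0,0,0],[0,0,0],[0,0,0],[0,0,0]]}' 1 60
```

```text
time_s: 2.95
ee_pos: [636.0, -214.1, 60.3]
ee_rot: [-179.7, 0.4, 9.3]
force: [-0.6, 0.2, -0.3]
gripper_width: 91.2
time_s: 3.58
ee_pos: [639.3, -216.5, 63.7]
ee_rot: [180.0, -0.0, 9.2]
force: [-0.9, -0.5, 0.1]
gripper_width: 44.4
```

```bash
python3 -m creep '{"offset":[[0,0,0],[0,0,0],[0,0,0],[0,0,0],[0,0,0]],"rotation":[[0,0,0],[0,0,0],[0,0,0],[0,0,0],[0,0,0]]}' 1 60
```

```text
time_s: 4.2
ee_pos: [639.3, -216.8, 63.4]
ee_rot: [180.0, -0.0, 9.2]
force: [0.6, -2.0, -2.0]
gripper_width: 23.3
```

```bash
python3 -m creep '{"offset":[[0,0,-0.02],[0,0,-0.035],[0,0,-0.035]],"rotation":[[0,0,0],[0,0,0],[0,0,0]]}' 1 60
python3 -c "
from h import *
plan([590,122,153],[180,0,-4.4],8)"
```

```text
time_s: 4.58
ee_pos: [638.0, -215.3, 152.5]
ee_rot: [-179.8, 0.2, 9.2]
force: [1.2, -0.5, -4.1]
gripper_width: 23.8
n 8 turn [-0.2  0.2 13.6] d [-48.  337.3   0.5]
[[0.0008, -0.0426, 0.0001], [-0.0004, -0.0426, 0.0001], [-0.0017, -0.0426, 0.0], [-0.003, -0.0425, 0.0], [-0.0042, -0.0424, 0.0]] [-0.02, 0.03, 1.7]
[[-0.0055, -0.0422, -0.0], [-0.0067, -0.042, -0.0], [-0.008, -0.0418, -0.0]] [-0.02, 0.03, 1.7]
```

```bash
python3 -m creep '{"offset":[[0.0005,-0.025,0],[0,-0.042,0],[-0.001,-0.042,0],[-0.003,-0.042,0],[-0.004,-0.042,0]],"rotation":[[0,0,0.8],[0,0,1.7],[0,0,1.7],[0,0,1.7],[0,0,1.7]]}'
python3 -m creep '{"offset":[[-0.005,-0.042,0],[-0.0065,-0.042,0],[-0.008,-0.04,0],[-0.004,-0.018,0],[0,0,0]],"rotation":[[0,0,1.7],[0,0,1.7],[0,0,1.7],[0,0,0.9],[0,0,0]]}'
python3 - <<'E'
from h import *
import pickle
s=env.state(); print(s['time_s'],s['qpos'].round(1),s['ee_pos'].round(1),s['ee_rot'].round(2),s['force'],s['gripper_width'])
p=camera_params('wrist'); im=grab_frame('wrist'); cv2.imwrite('pics/w2.png',im[:,:,::-1]); pickle.dump(p,open('w2.pkl','wb'))
E
```

```text
time_s: 5.2
ee_pos: [608.9, -23.2, 152.0]
ee_rot: [-179.9, 0.2, 1.5]
force: [-0.1, 0.1, -5.4]
gripper_width: 23.8
time_s: 5.82
ee_pos: [586.8, 118.5, 152.2]
ee_rot: [-180.0, 0.2, -4.3]
force: [0.2, -0.6, -4.9]
gripper_width: 23.8
5.825 [1.030e+01 2.200e+01 8.980e+01 1.000e-01 6.840e+01 1.045e+02] [586.8 118.5 152.2] [-180.      0.2    -4.26] [ 0.20784968 -0.55170694 -4.89825732] 23.801844618708884
```

View pics/w2.png

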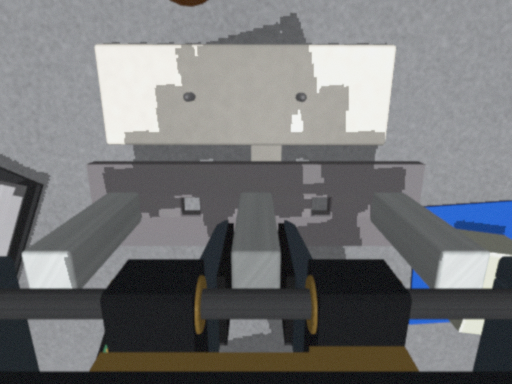

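Run:
```python
from h import *
im=cv2.imread('pics/w2.png')[:,:,::-1]; zoom(im,85,35,430,255,2.3,'pics/w2z.png')
zoom(im,160,80,340,225,4.4,'pics/w2y.png')
```

```text
(no output)
```

View pics/w2y.png

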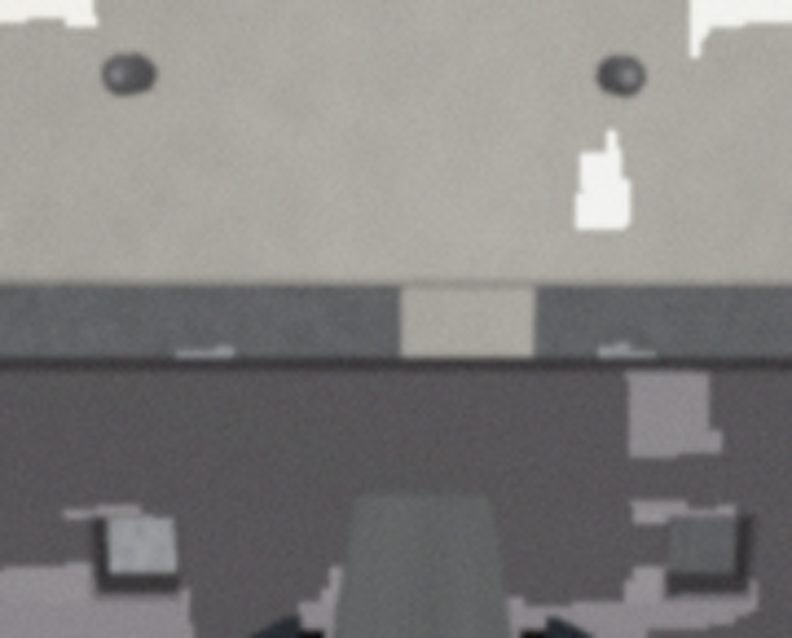

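View pics/w2z.png

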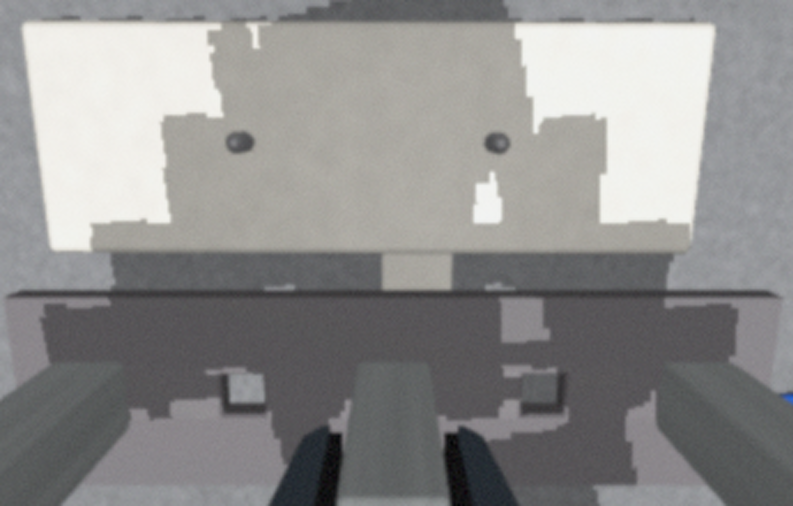

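Run:
```python
from h import *
import pickle
p=pickle.load(open('w2.pkl','rb'))
Y=lambda x,y:(x/4.4+160-.39,y/4.4+80-.39)
Z=lambda x,y:(x/2.3+85-.28,y/2.3+35-.28)
def rep(n,a,b):
    d=a-b; print(n,a.round(1),b.round(1),np.linalg.norm(d).round(1),np.degrees(np.arctan2(-d[0],d[1])).round(2),((a+b)/2).round(1))
for z in(99,100.8): rep('holes',onz(p,Y(136.5,553),z),onz(p,Y(708.5,552),z))
rep('pins20',onz(p,Y(136.5,75),20),onz(p,Y(616.5,75),20))
rep('pins31',onz(p,Y(129.5,75),31),onz(p,Y(621.5,75),31))
C=[onz(p,Z(*q),20) for q in((23,24),(713,24),(690,249),(51,250))]
print(np.round(C,1),np.mean(C,0).round(1)); rep('b',C[0],C[1]);rep('b',C[3],C[2])
rep('plate edge',onz(p,Z(8,297),100.8),onz(p,Z(780,297),100.8))
print('cam',-p['R'].T@p['t'])
print(env.state()['ee_pos'],env.state()['ee_rot'])
```

```text
holes [590.5 167.8  99. ] [583.3  67.6  99. ] 100.5 -4.07 [586.9 117.7  99. ]
holes [591.1 167.4 100.8] [584.   67.9 100.8] 99.7 -4.07 [587.5 117.7 100.8]
pins20 [670.1 172.1  20. ] [662.7  71.3  20. ] 101.0 -4.21 [666.4 121.7  20. ]
pins31 [670.3 171.4  31. ] [662.9  71.6  31. ] 100.1 -4.21 [666.6 121.5  31. ]
[[719.9 251.3  20. ]
 [700.3 -14.2  20. ]
 [613.8  -8.9  20. ]
 [633.  258.3  20. ]] [666.8 121.6  20. ]
b [719.9 251.3  20. ] [700.3 -14.2  20. ] 266.2 -4.22 [710.1 118.5  20. ]
b [633.  258.3  20. ] [613.8  -8.9  20. ] 267.9 -4.11 [623.4 124.7  20. ]
plate edge [628.8 238.7 100.8] [610.6  -8.5 100.8] 247.9 -4.19 [619.7 115.1 100.8]
cam [672.0281368  111.09678504 346.0013773 ]
[587.3151568  117.3139553  152.42128825] [ 1.79958123e+02  1.51786899e-01 -4.31304488e+00]
```

```bash
python3 -m creep '{"offset":[[0.025,-0.004,0],[0.04,-0.005,0],[0.0136,-0.0008,0],[0,0,0.02],[0,0,0]],"rotation":[[0,0,0],[0,0,0],[0,0,0],[0,0,0],[0,0,0]]}'
python3 -c "
from h import *
s=env.state(); print(s['ee_pos'],s['ee_rot'])"
```

```text
time_s: 6.5
ee_pos: [665.3, 119.4, 130.9]
ee_rot: [179.9, 0.4, -4.5]
force: [-0.6, 0.8, -5.3]
gripper_width: 23.8
[665.34970187 119.3981136  130.85504957] [179.90565536   0.38900737  -4.46525773]
```

```bash
for i in 1 2 3; do python3 -m creep '{"offset":[[0,0,0]],"rotation":[[0,0,0]]}' | sed -n 2,3p; done
```

```text
ee_pos: [667.3, 120.2, 133.7]
ee_rot: [180.0, 0.0, -4.4]
ee_pos: [667.8, 120.6, 134.5]
ee_rot: [-180.0, -0.1, -4.4]
ee_pos: [667.7, 120.8, 134.3]
ee_rot: [-180.0, -0.1, -4.4]
```

Run:
```python
from h import *
import pickle
s=env.state(); print(s['time_s'],s['ee_pos'].round(1),s['ee_rot'].round(2))
p=camera_params('wrist'); im=grab_frame('wrist'); cv2.imwrite('pics/w3.png',im[:,:,::-1]); pickle.dump(p,open('w3.pkl','wb'))
zoom(im,160,150,360,250,4,'pics/w3z.png')
```

```text
6.875 [667.7 120.8 134.3] [-1.7998e+02 -7.0000e-02 -4.4000e+00]
```

View pics/w3z.png

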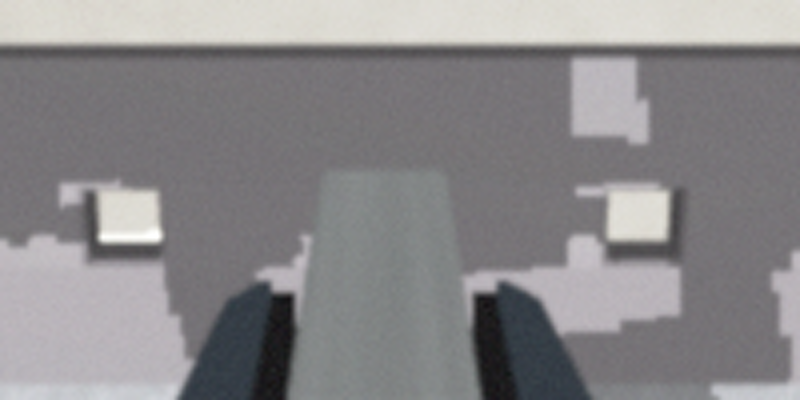

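View pics/w3.png

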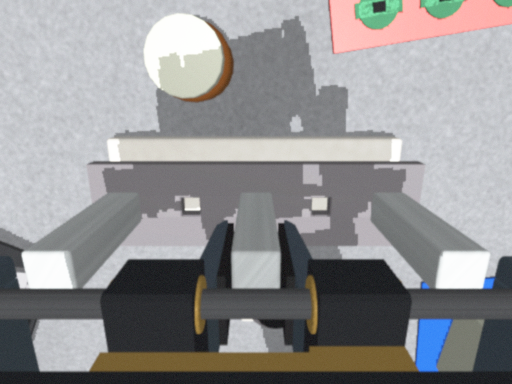

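Run:
```python
from h import *
im=cv2.imread('pics/w3.png')[:,:,::-1]
zoom(im,85,120,185,175,8,'pics/w3l.png');zoom(im,330,120,430,175,8,'pics/w3r.png')
a=cv2.imread('pics/w3l.png');b=cv2.imread('pics/w3r.png');cv2.imwrite('pics/w3c.png',cv2.resize(np.hstack([a,b]),None,fx=.5,fy=.5))
```

```text
(no output)
```

View pics/w3c.png

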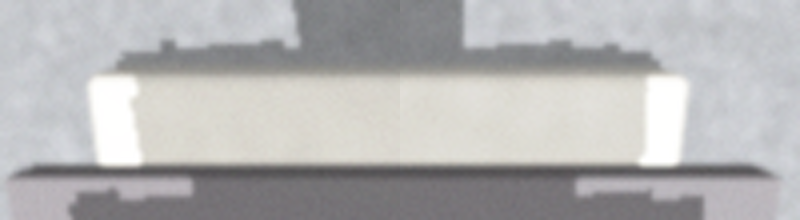

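Run:
```python
from h import *
import pickle
p=pickle.load(open('w3.pkl','rb'))
zt=134.3-63.4+12
def rep(n,a,b):
    d=a-b; print(n,a.round(1),b.round(1),np.linalg.norm(d).round(1),np.degrees(np.arctan2(-d[0],d[1])).round(2),((a+b)/2).round(1))
o=.0
a,b=onz(p,(107.2,138.8),20),onz(p,(401.5,139),20); rep('base',a,b)
c,d=onz(p,(87.4,164.4),zt),onz(p,(424.8,164.4),zt); rep('plate',c,d)
Y=lambda x,y:(x/4+160-.37,y/4+150-.37)
e,f=onz(p,Y(125,226),zt),onz(p,Y(645,225),zt); rep('holes',e,f)
```

```text
base [721.  251.3  20. ] [700.6 -15.2  20. ] 267.3 -4.38 [710.8 118.1  20. ]
plate [709.8 241.6  82.9] [691.   -7.1  82.9] 249.4 -4.34 [700.4 117.2  82.9]
holes [671.6 169.5  82.9] [664.3  70.   82.9] 99.8 -4.2 [668.  119.8  82.9]
```

```bash
python3 -m creep '{"offset":[[-0.002,-0.0016,0],[0,0,0.012],[0,0,0.012],[0,0,0],[0,0,0]],"rotation":[[0,0,0],[0,0,0],[0,0,0],[0,0,0],[0,0,0]]}'
python3 -m creep '{"offset":[[0,0,0.006],[0,0,0.006],[0,0,0.004],[0,0,0.002],[0,0,0]],"rotation":[[0,0,0],[0,0,0],[0,0,0],[0,0,0],[0,0,0]]}'
```

```text
time_s: 7.55
ee_pos: [665.8, 122.5, 109.2]
ee_rot: [-180.0, 0.0, -4.4]
force: [0.1, 0.1, -5.2]
gripper_width: 23.6
time_s: 8.18
ee_pos: [665.6, 122.5, 91.3]
ee_rot: [-180.0, 0.0, -4.4]
force: [-0.5, 0.1, -5.1]
gripper_width: 23.8
```

Pins are entering without force. I'll continue down.

```bash
python3 -m creep '{"offset":[[0,0,0.004],[0,0,0.003],[0,0,0.001],[0,0,0]],"rotation":[[0,0,0],[0,0,0],[0,0,0],[0,0,0]]}'
```

```text
time_s: 8.68
ee_pos: [665.7, 122.5, 83.4]
ee_rot: [-180.0, -0.0, -4.4]
force: [0.1, -0.2, -5.6]
gripper_width: 23.5
```

```bash
python3 -m creep '{"offset":[[0,0,0.001],[0,0,0.001],[0,0,0]],"rotation":[[0,0,0],[0,0,0],[0,0,0]]}'
```

```text
time_s: 9.05
ee_pos: [665.9, 122.6, 83.3]
ee_rot: [-180.0, -0.1, -4.4]
force: [-2.0, -0.3, 4.8]
gripper_width: 23.6
```

```bash
python3 -m creep '{"offset":[[0,0,-0.0015],[0,0,0],[0,0,0],[0,0,0],[0,0,0]],"rotation":[[0,0,0],[0,0,0],[0,0,0],[0,0,0],[0,0,0]]}' 0.2 60
python3 -m creep '{"offset":[[0,0,-0.03],[0,0,-0.06],[0,0,-0.06],[0,0,0]],"rotation":[[0,0,0],[0,0,0],[0,0,0],[0,0,0]]}' 0 30
python3 - <<'E'
from h import *
for n in ("top","wrist"):
    im=grab_frame(n); cv2.imwrite(f"pics/{n}4.png",im[:,:,::-1])
E
```

```text
time_s: 9.68
ee_pos: [665.7, 122.5, 82.8]
ee_rot: [-180.0, 0.0, -4.4]
force: [1.1, 0.1, -0.7]
gripper_width: 70.7
time_s: 10.18
ee_pos: [668.6, 122.9, 239.6]
ee_rot: [-179.8, -0.7, -4.4]
force: [0.1, 1.0, -1.0]
gripper_width: 90.8
```

View pics/wrist4.png

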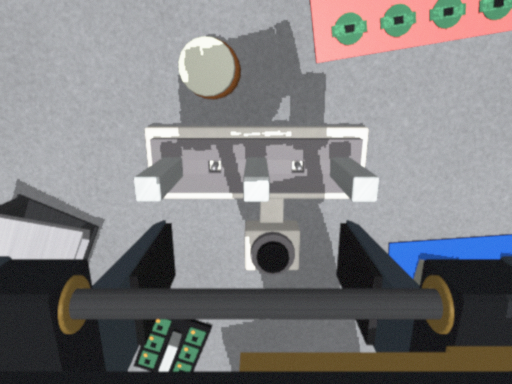

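View pics/top4.png

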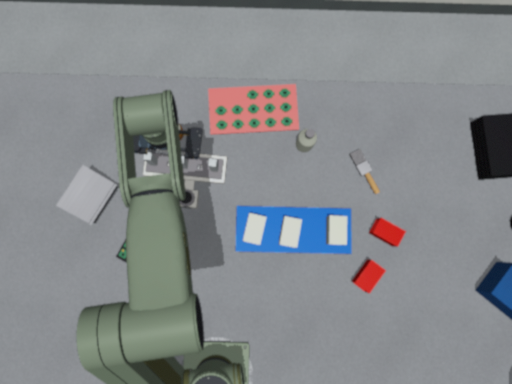

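```bash
cat >> h.py <<'E'
def tool(yaw,tilt): # tilt + = pointing forward along +tool x heading
    return Rot.from_euler('z',yaw,degrees=True)*Rot.from_euler('x',180,degrees=True)*Rot.from_euler('y',tilt,degrees=True)
def tcp(G,R): return np.asarray(G,float)+R.apply([0,0,18.8])
E
python3 -c "
from h import *
R=tool(-12.9,-40); g=tcp([468.9,-112.5,34],R); print(g, R.apply([0,0,1]))
m=g-R.apply([0,0,90]); print(m)
s=env.state(); print(s['qpos'].round(1))
st=plan([575,-20,215],R=R,n=5)
st=plan(m,n=5,start=st); plan(g,start=st)
"
```

```text
[ 457.12058894 -109.80215472   19.59836447] [-0.62656442  0.14350241 -0.76604444]
[ 513.51138656 -122.71737148   88.54236435]
[  9.4  26.7  70.5   0.   82.7 103.9]
n 5 turn [  2.9 -40.    8.2] d [ -90.7 -142.5  -18.3]
[[-0.0159, 0.0298, 0.0036], [-0.0144, 0.0303, 0.0054], [-0.0127, 0.0307, 0.007], [-0.0107, 0.0311, 0.0083], [-0.0086, 0.0315, 0.0094]] [0.59, -8.0, 1.63]
n 5 turn [0. 0. 0.] d [ -61.5 -102.7 -126.5]
[[0.0106, 0.0228, 0.0241], [0.0106, 0.0228, 0.0241], [0.0106, 0.0228, 0.0241], [0.0106, 0.0228, 0.0241], [0.0106, 0.0228, 0.0241]] [0.0, 0.0, 0.0]
n 2 turn [0. 0. 0.] d [-56.4  12.9 -68.9]
[[-0.0, 0.0, 0.045], [-0.0, 0.0, 0.045]] [0.0, 0.0, 0.0]
```

```bash
python3 -m creep '{"offset":[[-0.016,0.03,0.0035],[-0.0145,0.0305,0.0055],[-0.0125,0.0305,0.007],[-0.0105,0.031,0.0085],[-0.0085,0.0315,0.0095]],"rotation":[[0.6,-8,1.6],[0.6,-8,1.6],[0.6,-8,1.6],[0.6,-8,1.6],[0.6,-8,1.6]]}' 0 30
python3 -m creep '{"offset":[[0.0106,0.0228,0.024],[0.0106,0.0228,0.024],[0.0106,0.0228,0.024],[0.0106,0.0228,0.024],[0.0106,0.0228,0.024]],"rotation":[[0,0,0],[0,0,0],[0,0,0],[0,0,0],[0,0,0]]}'
python3 -m creep '{"offset":[[0,0,0],[0,0,0]],"rotation":[[0,0,0],[0,0,0]]}'
python3 - <<'E'
from h import *
s=env.state(); print(s['time_s'],s['qpos'].round(1))
im=grab_frame('wrist'); cv2.imwrite('pics/w5.png',im[:,:,::-1])
R=tool(-12.9,-40); g=tcp([468.9,-112.5,34],R);plan(g,R=R)
E
```

```text
time_s: 10.9
ee_pos: [574.2, -20.9, 212.6]
ee_rot: [-179.9, 40.5, -12.8]
force: [0.2, 0.5, 0.4]
gripper_width: 90.9
time_s: 11.52
ee_pos: [512.5, -123.3, 85.7]
ee_rot: [-179.9, 40.3, -12.7]
force: [0.9, -0.4, -0.8]
gripper_width: 91.2
time_s: 11.78
ee_pos: [514.5, -122.3, 88.2]
ee_rot: [-179.8, 40.1, -12.7]
force: [0.5, 0.9, 0.1]
gripper_width: 91.0
11.775 [-14.1  42.6  74.7  -0.8 102.8  88.7]
n 2 turn [0.  0.  0.2] d [-57.8  12.4 -69. ]
[[-0.0004, 0.0004, 0.0454], [-0.0004, 0.0004, 0.0454]] [0.01, 0.02, 0.1]
```

View pics/w5.png

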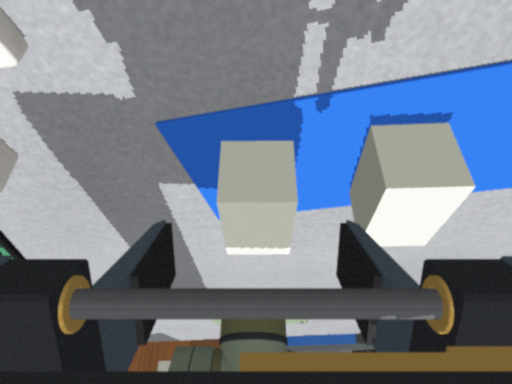

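```bash
python3 -m creep '{"offset":[[0,0,0.04],[0,0,0.04],[0,0,0.011],[0,0,0],[0,0,0]],"rotation":[[0,0,0],[0,0,0],[0,0,0],[0,0,0],[0,0,0]]}' 0 30
python3 -m creep '{"offset":[[0,0,0],[0,0,0],[0,0,0],[0,0,0],[0,0,0]],"rotation":[[0,0,0],[0,0,0],[0,0,0],[0,0,0],[0,0,0]]}' 1 30
```

```text
time_s: 12.45
ee_pos: [459.1, -110.2, 19.5]
ee_rot: [-179.9, 39.9, -12.7]
force: [0.4, -0.3, 0.6]
gripper_width: 91.5
time_s: 13.08
ee_pos: [457.2, -110.0, 18.7]
ee_rot: [-179.9, 40.1, -12.7]
force: [-0.0, -0.5, 1.3]
gripper_width: 55.8
```

```bash
python3 -c "
from h import *
s=env.state(); R0=tool(-12.7,-40.1)
st=plan(s['ee_pos']+[0,0,140],R=R0,n=3)
R=tool(-4.4,50); g=tcp([673.6,221.3,215],R); print(g)
plan(g,R=R,n=10,start=st)
"
```

```text
n 3 turn [-0.1 -0.  -0. ] d [  0.   0. 140.]
[[-0.03, -0.0001, -0.0357], [-0.03, -0.0, -0.0357], [-0.0301, -0.0, -0.0357]] [-0.04, -0.01, -0.0]
[687.95919034 220.19512052 202.91559294]
n 10 turn [ 0.8 89.9 -9.2] d [230.8 330.2  44.3]
[[0.0088, -0.0373, -0.0132], [0.0114, -0.0371, -0.0116], [0.0136, -0.037, -0.0096], [0.0155, -0.0367, -0.0072], [0.017, -0.0365, -0.0046]] [0.08, 8.99, -0.92]
[[0.0181, -0.0362, -0.0018], [0.0188, -0.0359, 0.0012], [0.0189, -0.0356, 0.0042], [0.0186, -0.0353, 0.0072], [0.0178, -0.035, 0.0101]] [0.08, 8.99, -0.92]
```

```bash
python3 -m creep '{"offset":[[-0.01,0,-0.012],[-0.03,0,-0.0355],[-0.03,0,-0.0355],[-0.02,0,-0.024]],"rotation":[[0,0,0],[0,0,0],[0,0,0],[0,0,0]]}' 1 40
python3 -m creep '{"offset":[[0.009,-0.037,-0.013],[0.0115,-0.037,-0.0115],[0.0135,-0.037,-0.0095],[0.0155,-0.0365,-0.007],[0.017,-0.0365,-0.0045]],"rotation":[[0.1,9,-0.9],[0.1,9,-0.9],[0.1,9,-0.9],[0.1,9,-0.9],[0.1,9,-0.9]]}'
python3 -m creep '{"offset":[[0.018,-0.036,-0.002],[0.019,-0.036,0.001],[0.019,-0.0355,0.004],[0.0185,-0.0355,0.007],[0.018,-0.035,0.01]],"rotation":[[0.1,9,-0.9],[0.1,9,-0.9],[0.1,9,-0.9],[0.1,9,-0.9],[0.1,9,-0.9]]}'
python3 -m creep '{"offset":[[0,0,0],[0,0,0],[0,0,0]],"rotation":[[0,0,0],[0,0,0],[0,0,0]]}'
python3 - <<'E'
from h import *
s=env.state(); print(s['time_s'],s['qpos'].round(1),s['force'])
for n in('wrist','scene'):
    im=grab_frame(n); cv2.imwrite(f'pics/{n}6.png',im[:,:,::-1])
R=tool(-4.4,50); g=tcp([673.6,221.3,215],R);plan(g,R=R)
E
```

```text
time_s: 13.58
ee_pos: [457.5, -110.2, 161.3]
ee_rot: [-179.9, 39.9, -12.7]
force: [0.4, 1.3, -1.3]
gripper_width: 56.0
time_s: 14.2
ee_pos: [573.1, 55.2, 182.2]
ee_rot: [-178.1, -5.4, -8.9]
force: [0.1, 0.3, -1.8]
gripper_width: 56.0
time_s: 14.82
ee_pos: [703.8, 196.4, 237.5]
ee_rot: [-178.5, -44.9, -2.0]
force: [1.4, -0.7, -0.2]
gripper_width: 55.7
time_s: 15.2
ee_pos: [705.3, 193.8, 238.6]
ee_rot: [-178.1, -45.0, -2.7]
force: [-0.2, 0.0, -1.2]
gripper_width: 55.7
15.2 [ 21.9  13.6 105.3 -41.2  23.7 146.5] [-0.24703791  0.03793806 -1.15539786]
n 1 turn [-3.2  5.   1.1] d [-17.7  26.1 -35.9]
[[-0.0388, -0.0249, 0.0129]] [-3.16, 5.01, 1.07]
```

View pics/wrist6.png

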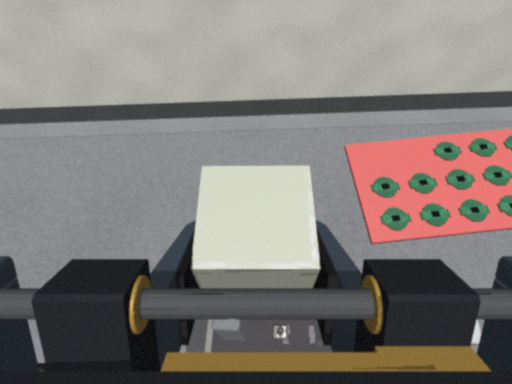

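View pics/scene6.png

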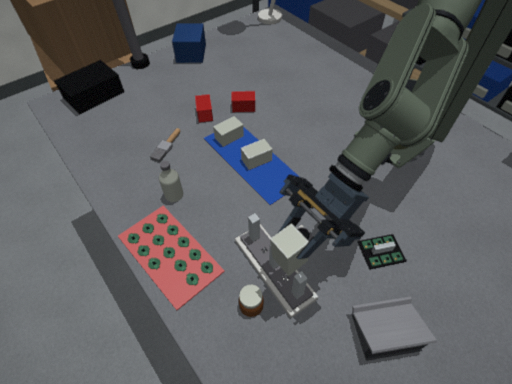

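Run:
```python
from h import *
R=tool(18,50); g=tcp([673.6,221.3,215],R);plan(g,R=R,n=4)
```

```text
n 4 turn [ 13.4   4.7 -14.1] d [-18.4  31.7 -35.9]
[[-0.0099, -0.0076, 0.0031], [-0.0094, -0.008, 0.0034], [-0.009, -0.0084, 0.0036], [-0.0086, -0.0087, 0.004]] [3.34, 1.18, -3.51]
```

```bash
python3 -m creep '{"offset":[[-0.01,-0.0075,0.003],[-0.0095,-0.008,0.0035],[-0.009,-0.0085,0.0035],[-0.0085,-0.0085,0.004],[0,0,0]],"rotation":[[3.3,1.2,-3.5],[3.3,1.2,-3.5],[3.3,1.2,-3.5],[3.3,1.2,-3.5],[0,0,0]]}'
python3 -m creep '{"offset":[[0,0,0],[0,0,0]],"rotation":[[0,0,0],[0,0,0]]}'
python3 - <<'E'
from h import *
s=env.state(); print(s['qpos'].round(1))
R=tool(18,50); g=tcp([673.6,221.3,215],R);plan(g,R=R)
E
```

```text
time_s: 15.92
ee_pos: [688.3, 222.4, 208.2]
ee_rot: [-179.2, -48.5, 14.2]
force: [-0.7, 0.1, -1.0]
gripper_width: 55.9
time_s: 16.18
ee_pos: [688.8, 223.3, 209.3]
ee_rot: [-179.3, -48.7, 14.4]
force: [0.1, 0.5, -1.5]
gripper_width: 56.0
[ 18.1  13.4 113.5 -24.8   5.  117.2]
n 1 turn [ 2.1  1.3 -2.4] d [-1.5  2.4 -6.3]
[[-0.0054, -0.0027, 0.0036]] [2.06, 1.33, -2.36]
```

```bash
cat >> h.py <<'E'
KIN=None
E
python3 - <<'E'
from h import *
D=[(18.35,89.71,72.04,574.44,190.6),(25.3,74.4,80.3,659.5,221.5),(22.0,89.8,68.4,598.6,152.2),(26.7,70.5,82.7,679.8,239.6),(42.6,74.7,102.8,528.8,88.2),(13.4,113.5,4.5,724.1,209.3)]
A=[];b=[]
for q2,q3,q5,r,z in D:
    s,c=lambda x:np.sin(np.radians(x)),lambda x:np.cos(np.radians(x))
    q23=q2+q3;w=q23+q5
    A.append([1,0,s(q2),s(q23),c(q23),s(w)]);b.append(r)
    A.append([0,1,c(q2),c(q23),-s(q23),c(w)]);b.append(z)
A=np.array(A);x,res,rk,sv=np.linalg.lstsq(A,np.array(b),rcond=None)
print(x.round(1),rk,sv.round(3),(A@x-b).round(1))
from scipy.optimize import least_squares
def ik(r,z,t):
    def f(q):
        s,c=lambda v:np.sin(np.radians(v)),lambda v:np.cos(np.radians(v))
        q23=q[0]+q[1];w=180-t
        return [x[0]+x[2]*s(q[0])+x[3]*s(q23)+x[4]*c(q23)+x[5]*s(w)-r, x[1]+x[2]*c(q[0])+x[3]*c(q23)-x[4]*s(q23)+x[5]*c(w)-z]
    o=least_squares(f,[20,100]); return o.x.round(1),(180-t-o.x.sum()).round(1),o.cost.round(2)
for t in (20,25,30,35,40):
  for gz in (215,98):
    for gr in(709,677,658): print(t,gz,gr,ik(gr+18.8*np.sin(np.radians(t)),gz-18.8*np.cos(np.radians(t)),t))
for t in(-40,-50,-60,-65): print('grasp',t,[ik(gr+18.8*np.sin(np.radians(t)),34-18.8*np.cos(np.radians(t)),t) for gr in(480,508,600)])
E
```

```text
[-10.1 143.4 597.9 426.3  26.9 361.3] 6 [4.739 3.523 0.949 0.374 0.253 0.151] [ 0.   1.2  1.6  2.7 -0.2  0.9 -1.1 -3.5 -0.5 -0.5  0.1 -0.7]
20 215 709 (array([20.4, 88.9]), np.float64(50.6), np.float64(0.0))
20 215 677 (array([17.6, 93.2]), np.float64(49.2), np.float64(0.0))
20 215 658 (array([15.9, 95.6]), np.float64(48.5), np.float64(0.0))
20 98 709 (array([26.1, 97.8]), np.float64(36.1), np.float64(0.0))
20 98 677 (array([ 23.7, 102.1]), np.float64(34.2), np.float64(0.0))
20 98 658 (array([ 22.2, 104.6]), np.float64(33.2), np.float64(0.0))
25 215 709 (array([18.5, 93.6]), np.float64(42.9), np.float64(0.0))
25 215 677 (array([15.7, 97.7]), np.float64(41.7), np.float64(0.0))
25 215 658 (array([ 14., 100.]), np.float64(41.0), np.float64(0.0))
25 98 709 (array([ 24.7, 102.3]), np.float64(28.0), np.float64(0.0))
25 98 677 (array([ 22.3, 106.5]), np.float64(26.2), np.float64(0.0))
25 98 658 (array([ 20.9, 108.9]), np.float64(25.2), np.float64(0.0))
30 215 709 (array([16.8, 98.2]), np.float64(35.1), np.float64(0.0))
30 215 677 (array([ 14. , 102.1]), np.float64(33.9), np.float64(0.0))
30
[... 1154 characters left out ...]
, np.float64(0.0)), (array([43.8, 83.2]), np.float64(93.0), np.float64(0.0)), (array([51.1, 66.6]), np.float64(102.3), np.float64(0.0))]
grasp -50 [(array([47.6, 82.1]), np.float64(100.4), np.float64(0.0)), (array([49.6, 77.2]), np.float64(103.2), np.float64(0.0)), (array([57.2, 59.2]), np.float64(113.7), np.float64(0.0))]
grasp -60 [(array([53.2, 77.1]), np.float64(109.7), np.float64(0.0)), (array([55.2, 71.9]), np.float64(112.8), np.float64(0.0)), (array([63.2, 52.3]), np.float64(124.5), np.float64(0.0))]
grasp -65 [(array([56. , 74.8]), np.float64(114.2), np.float64(0.0)), (array([58. , 69.6]), np.float64(117.4), np.float64(0.0)), (array([66.1, 49.2]), np.float64(129.7), np.float64(0.0))]
```

Run:
```python
from h import *
R=tool(18.2,39.5); g=tcp([676.9,222.4,215],R);st=plan(g,R=R,n=4)
g=tcp([676.9,222.4,120],R);st=plan(g,R=R,n=5,start=st)
```

```text
n 4 turn [ 2.  -9.2 -2.7] d [-0.6  2.8 -8.8]
[[-0.0016, -0.0007, 0.0015], [-0.0016, -0.0007, 0.0016], [-0.0015, -0.0007, 0.0016], [-0.0014, -0.0007, 0.0017]] [0.49, -2.29, -0.67]
n 5 turn [0. 0. 0.] d [  0.   0. -95.]
[[-0.0121, -0.0, 0.0147], [-0.0121, -0.0, 0.0147], [-0.0121, -0.0, 0.0147], [-0.0121, -0.0, 0.0147], [-0.0121, -0.0, 0.0147]] [0.0, 0.0, 0.0]
```

```bash
python3 -m creep '{"offset":[[-0.0015,-0.0007,0.0015],[-0.0015,-0.0007,0.0015],[-0.0015,-0.0007,0.0015],[-0.0015,-0.0007,0.0015],[0,0,0]],"rotation":[[0.5,-2.3,-0.7],[0.5,-2.3,-0.7],[0.5,-2.3,-0.7],[0.5,-2.3,-0.7],[0,0,0]]}'
python3 -m creep '{"offset":[[0,0,0],[0,0,0]],"rotation":[[0,0,0],[0,0,0]]}'
python3 - <<'E'
from h import *
s=env.state(); print(s['qpos'].round(1))
R=tool(18.2,39.5); g=tcp([676.9,222.4,120],R);plan(g,R=R,n=5)
for n in('top','scene'):
    im=grab_frame(n); cv2.imwrite(f'pics/{n}7.png',im[:,:,::-1])
    if n=='scene': zoom(im,200,190,350,320,4,'pics/sc7z.png')
E
```

```text
time_s: 16.8
ee_pos: [689.0, 225.5, 201.5]
ee_rot: [179.9, -39.7, 18.2]
force: [0.9, 0.3, -1.1]
gripper_width: 55.6
time_s: 17.05
ee_pos: [687.6, 225.3, 200.2]
ee_rot: [179.9, -39.6, 18.2]
force: [-0.8, 0.2, -1.4]
gripper_width: 55.7
[ 16.9  14.8 106.3   2.3  19.4  86.8]
n 5 turn [ 0.1 -0.1  0. ] d [  0.6   0.8 -94.7]
[[-0.0119, -0.0001, 0.0147], [-0.0119, -0.0001, 0.0147], [-0.0119, -0.0001, 0.0147], [-0.0119, -0.0001, 0.0147], [-0.0119, -0.0001, 0.0147]] [0.02, -0.02, 0.01]
```

View pics/sc7z.png

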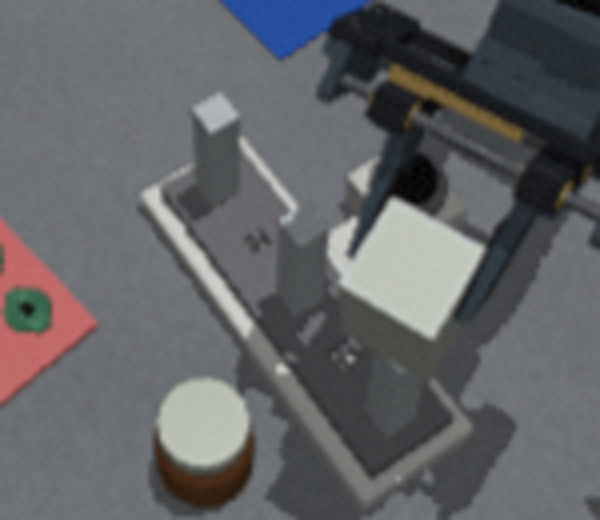

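```bash
python3 -m creep '{"offset":[[-0.012,0,0.0147],[-0.012,0,0.0147],[-0.012,0,0.0147],[0,0,0],[0,0,0]],"rotation":[[0,0,0],[0,0,0],[0,0,0],[0,0,0],[0,0,0]]}'
python3 -m creep '{"offset":[[-0.012,0,0.0147],[-0.006,0,0.007],[-0.006,0,0.007],[0,0,0],[0,0,0]],"rotation":[[0,0,0],[0,0,0],[0,0,0],[0,0,0],[0,0,0]]}'
python3 - <<'E'
from h import *
s=env.state(); print(s['qpos'].round(1))
R=tool(18.2,39.5); g=tcp([676.9,222.4,120],R);plan(g,R=R,n=1)
for n in('scene',):
    im=grab_frame(n); cv2.imwrite(f'pics/{n}8.png',im[:,:,::-1])
    if n=='scene': zoom(im,200,190,350,320,4,'pics/sc8z.png')
E
```

```text
time_s: 17.77
ee_pos: [689.1, 225.6, 144.7]
ee_rot: [179.9, -39.7, 18.2]
force: [1.2, -0.6, -1.4]
gripper_width: 55.8
time_s: 18.4
ee_pos: [688.8, 225.4, 106.9]
ee_rot: [179.9, -39.7, 18.2]
force: [-0.5, -0.1, -1.4]
gripper_width: 56.2
[ 16.8  21.3 113.    7.4   6.1  81.5]
n 1 turn [ 0.1 -0.2  0. ] d [-0.5  0.7 -1.4]
[[-0.0011, -0.0009, 0.0009]] [0.1, -0.2, 0.03]
```

View pics/sc8z.png

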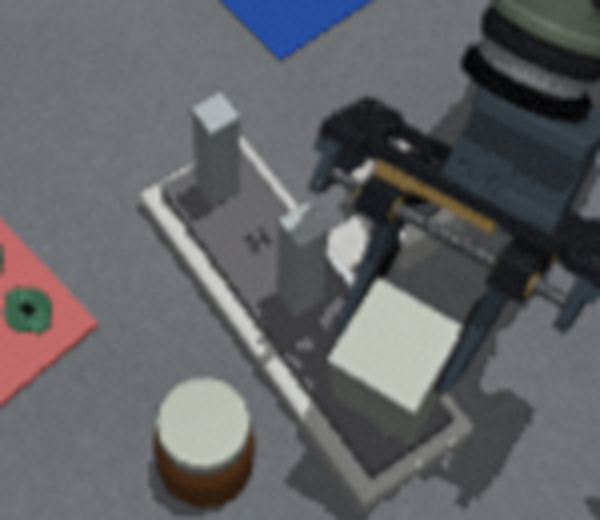

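```bash
python3 -m creep '{"offset":[[-0.004,0,0.0045],[-0.004,0,0.0045],[0,0,0],[0,0,0]],"rotation":[[0,0,0],[0,0,0],[0,0,0],[0,0,0]]}'
python3 -m creep '{"offset":[[0,0,0],[0,0,0],[0,0,0],[0,0,0],[0,0,0]],"rotation":[[0,0,0],[0,0,0],[0,0,0],[0,0,0],[0,0,0]]}' 0 40
python3 - <<'E'
from h import *
s=env.state(); print(s['qpos'].round(1))
for n in('scene',):
    im=grab_frame(n); cv2.imwrite(f'pics/{n}9.png',im[:,:,::-1])
    if n=='scene': zoom(im,200,190,350,320,4,'pics/sc9z.png')
E
```

```text
time_s: 18.95
ee_pos: [688.0, 225.2, 94.2]
ee_rot: [179.9, -39.6, 18.2]
force: [0.0, 0.5, -1.3]
gripper_width: 55.9
time_s: 19.58
ee_pos: [688.0, 225.2, 94.3]
ee_rot: [179.9, -39.6, 18.2]
force: [-0.5, 0.7, -0.9]
gripper_width: 91.1
[ 16.8  22.3 113.8  10.4   4.3  78.5]
```

View pics/sc9z.png

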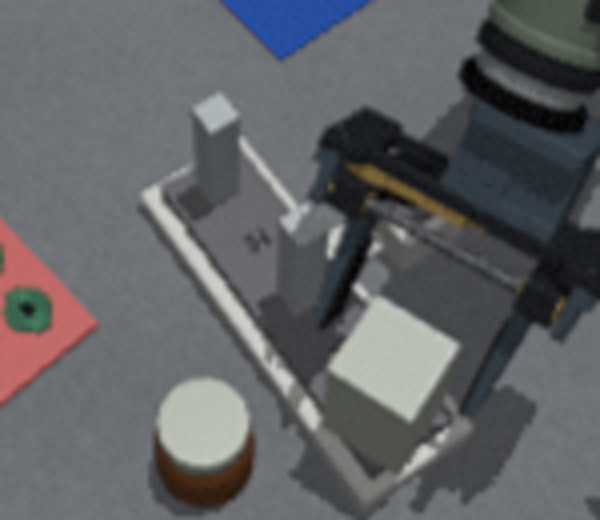

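```bash
python3 -m creep '{"offset":[[0,0,-0.03],[0,0,-0.05],[0,0,-0.05],[0,0,-0.05]],"rotation":[[0,0,0],[0,0,0],[0,0,0],[0,0,0]]}' 0 40
python3 - <<'E'
from h import *
im=grab_frame('top'); cv2.imwrite('pics/top10.png',im[:,:,::-1])
s=env.state(); print(s['qpos'].round(1))
pt=camera_params('top')
im=im.astype(int); m=(im.min(2)>150)&(abs(im[...,0]-im[...,2])<40)
for q in blobs(m,100):
    rc=rect(q)
    if 200<rc[0][0]<380 and 180<rc[0][1]<270:
        bx=cv2.boxPoints(rc); P=np.array([onz(pt,c,60)[:2] for c in bx]); print('cup',rc, P.round(1).tolist(), P.mean(0).round(1))
E
```

```text
time_s: 20.12
ee_pos: [577.7, 189.2, 233.9]
ee_rot: [179.9, -39.6, 18.2]
force: [0.6, 1.4, 0.4]
gripper_width: 91.3
[ 16.4   1.9 116.    2.7  21.9  86.1]
cup ((337.5, 229.5), (29.0, 17.0), 90.0) [[509.7, -347.8], [510.9, -402.0], [419.2, -401.4], [418.0, -347.6]] [ 464.4 -374.7]
cup ((290.219970703125, 231.53997802734375), (18.15687370300293, 29.068885803222656), 10.30484676361084) [[414.0, -188.8], [504.5, -204.1], [495.5, -261.0], [405.0, -245.2]] [ 454.7 -224.8]
```

View pics/top10.png

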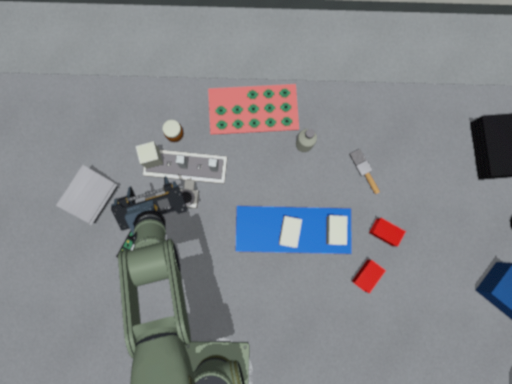

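Run:
```python
from h import *
R=tool(-9.8,-57); g=tcp([461.6,-226.1,34],R); pre=g-R.apply([0,0,90]); print(g.round(1),pre.round(1))
st=plan(pre+[0,0,120],R=R,n=10); plan(pre,R=R,n=3,start=st)
```

```text
[ 446.1 -223.4   23.8] [ 520.4 -236.3   72.8]
n 10 turn [  4.7 -95.   31.2] d [ -56.8 -425.3  -47.5]
[[-0.0174, 0.0386, -0.0083], [-0.0164, 0.0395, -0.0059], [-0.015, 0.0403, -0.0036], [-0.0132, 0.0411, -0.0016], [-0.0111, 0.0417, 0.0001]] [0.47, -9.5, 3.12]
[[-0.0087, 0.0423, 0.0014], [-0.006, 0.0427, 0.0023], [-0.0033, 0.043, 0.0027], [-0.0005, 0.0431, 0.0027], [0.0023, 0.0431, 0.0022]] [0.47, -9.5, 3.12]
n 3 turn [0. 0. 0.] d [   0.    0. -120.]
[[0.0335, -0.0, 0.0218], [0.0335, -0.0, 0.0218], [0.0335, -0.0, 0.0218]] [0.0, 0.0, 0.0]
```

```bash
python3 -m creep '{"offset":[[-0.0175,0.0385,-0.0085],[-0.0165,0.0395,-0.006],[-0.015,0.0405,-0.0035],[-0.013,0.041,-0.0015],[-0.011,0.0415,0]],"rotation":[[0.5,-9.5,3.1],[0.5,-9.5,3.1],[0.5,-9.5,3.1],[0.5,-9.5,3.1],[0.5,-9.5,3.1]]}' 0 40
python3 -m creep '{"offset":[[-0.0085,0.0425,0.0015],[-0.006,0.0425,0.0025],[-0.0035,0.043,0.0025],[-0.0005,0.043,0.0025],[0.0025,0.043,0.002]],"rotation":[[0.5,-9.5,3.1],[0.5,-9.5,3.1],[0.5,-9.5,3.1],[0.5,-9.5,3.1],[0.5,-9.5,3.1]]}'
python3 -m creep '{"offset":[[0,0,0],[0,0,0]],"rotation":[[0,0,0],[0,0,0]]}'
python3 - <<'E'
from h import *
s=env.state(); print(s['qpos'].round(1))
R=tool(-9.8,-57); g=tcp([461.6,-226.1,34],R); pre=g-R.apply([0,0,90])
st=plan(pre,R=R,n=4)
im=grab_frame('wrist'); cv2.imwrite('pics/w11.png',im[:,:,::-1])
E
```

```text
time_s: 20.8
ee_pos: [550.9, -24.4, 210.6]
ee_rot: [-173.7, 9.0, 5.2]
force: [-0.0, 0.8, -0.3]
gripper_width: 91.4
time_s: 21.42
ee_pos: [523.3, -237.0, 185.7]
ee_rot: [179.9, 57.7, -9.8]
force: [-0.2, 0.3, 0.7]
gripper_width: 91.2
time_s: 21.68
ee_pos: [523.0, -235.4, 186.1]
ee_rot: [-179.9, 57.5, -9.6]
force: [-0.2, 0.5, -0.2]
gripper_width: 91.4
[-20.   52.5  51.  -11.9 132.9  76.2]
n 4 turn [0.1 0.5 0.1] d [  -2.5   -0.8 -113.3]
[[0.0236, 0.0003, 0.0157], [0.0235, 0.0003, 0.0158], [0.0235, 0.0003, 0.0158], [0.0235, 0.0003, 0.0159]] [0.02, 0.11, 0.03]
```

View pics/w11.png

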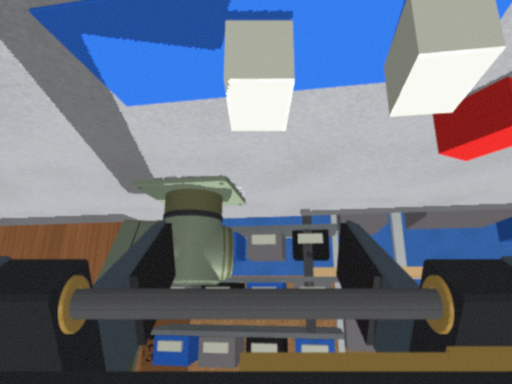

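```bash
python3 -m creep '{"offset":[[0.0235,0,0.016],[0.0235,0,0.016],[0.0235,0,0.016],[0.0235,0,0.016],[0,0,0]],"rotation":[[0,0.1,0],[0,0.1,0],[0,0.1,0],[0,0.1,0],[0,0,0]]}' 0 40
python3 -m creep '{"offset":[[0,0,0],[0,0,0]],"rotation":[[0,0,0],[0,0,0]]}'
python3 - <<'E'
from h import *
R=tool(-9.8,-57); g=tcp([461.6,-226.1,34],R)
st=plan(g,R=R,n=3)
im=grab_frame('wrist'); cv2.imwrite('pics/w12.png',im[:,:,::-1])
E
```

```text
time_s: 22.35
ee_pos: [519.6, -233.8, 74.2]
ee_rot: [-179.9, 57.0, -9.5]
force: [0.8, -0.1, 0.8]
gripper_width: 91.2
time_s: 22.6
ee_pos: [520.5, -235.1, 74.7]
ee_rot: [180.0, 56.8, -9.7]
force: [-0.5, 1.0, 0.2]
gripper_width: 91.4
n 3 turn [ 0.1 -0.2  0.1] d [-74.4  11.6 -51. ]
[[0.0005, 0.0003, 0.0303], [0.0005, 0.0004, 0.0303], [0.0006, 0.0004, 0.0303]] [0.05, -0.05, 0.02]
```

View pics/w12.png

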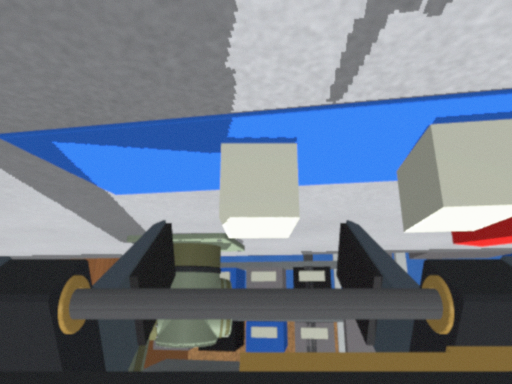

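```bash
python3 -m creep '{"offset":[[0.0005,0,0.04],[0.0005,0,0.04],[0.0005,0,0.011],[0,0,0],[0,0,0]],"rotation":[[0,0,0],[0,0,0],[0,0,0],[0,0,0],[0,0,0]]}' 0 40
python3 -m creep '{"offset":[[0,0,0],[0,0,0],[0,0,0],[0,0,0],[0,0,0]],"rotation":[[0,0,0],[0,0,0],[0,0,0],[0,0,0],[0,0,0]]}' 1 40
python3 - <<'E'
from h import *
s=env.state(); print(s['qpos'].round(1),s['ee_pos'],s['ee_rot'])
R0=Rot.from_euler('xyz',s['ee_rot'],degrees=True)
print('G',s['ee_pos']-R0.apply([0,0,18.8]))
st=plan(s['ee_pos']+[0,0,150],R=R0,n=4)
R=tool(10.3,33); g=tcp([666.5,121.7,215],R)
plan(g,R=R,n=12,start=st)
E
```

```text
time_s: 23.28
ee_pos: [446.8, -222.8, 22.4]
ee_rot: [180.0, 56.9, -9.7]
force: [-0.0, -0.6, -0.4]
gripper_width: 91.5
time_s: 23.9
ee_pos: [445.3, -222.5, 21.9]
ee_rot: [-180.0, 57.1, -9.6]
force: [0.3, -0.7, -0.2]
gripper_width: 55.6
[-21.   53.5  74.2 -10.  108.5  80.5] [ 445.25503512 -222.45064638   21.93606825] [-179.95974494   57.06173457   -9.62695735]
G [ 460.80865769 -225.10226979   32.15828514]
n 4 turn [0. 0. 0.] d [  0.   0. 150.]
[[-0.0315, -0.0, -0.0204], [-0.0315, -0.0, -0.0204], [-0.0315, -0.0, -0.0204], [-0.0315, -0.0, -0.0204]] [0.0, 0.0, 0.0]
n 12 turn [ -4.6  89.1 -21.7] d [231.3 346.   27.3]
[[0.0058, -0.0317, -0.0131], [0.0085, -0.0313, -0.0124], [0.011, -0.031, -0.0114], [0.0133, -0.0305, -0.01], [0.0155, -0.03, -0.0083]] [-0.39, 7.42, -1.81]
[[0.0174, -0.0294, -0.0064], [0.019, -0.0288, -0.0042], [0.0203, -0.0282, -0.0019], [0.0212, -0.0275, 0.0006], [0.0218, -0.0268, 0.0032]] [-0.39, 7.42, -1.81]
[[0.0221, -0.0262, 0.0059], [0.022, -0.0255, 0.0086]] [-0.39, 7.42, -1.81]
```

```bash
python3 -m creep '{"offset":[[-0.0125,0,-0.008],[-0.0375,0,-0.0245],[-0.0375,0,-0.0245],[-0.0375,0,-0.0245],[-0.025,0,-0.0165]],"rotation":[[0,0,0],[0,0,0],[0,0,0],[0,0,0],[0,0,0]]}' 1 40
python3 -m creep '{"offset":[[0.006,-0.0315,-0.013],[0.0085,-0.0315,-0.0125],[0.011,-0.031,-0.0115],[0.0135,-0.0305,-0.01],[0.0155,-0.03,-0.0085]],"rotation":[[-0.4,7.4,-1.8],[-0.4,7.4,-1.8],[-0.4,7.4,-1.8],[-0.4,7.4,-1.8],[-0.4,7.4,-1.8]]}'
python3 -m creep '{"offset":[[0.0175,-0.0295,-0.0065],[0.019,-0.029,-0.004],[0.0205,-0.028,-0.002],[0.021,-0.0275,0.0005],[0.022,-0.027,0.003]],"rotation":[[-0.4,7.4,-1.8],[-0.4,7.4,-1.8],[-0.4,7.4,-1.8],[-0.4,7.4,-1.8],[-0.4,7.4,-1.8]]}'
python3 -m creep '{"offset":[[0.022,-0.026,0.006],[0.022,-0.0255,0.0085],[0,0,0],[0,0,0]],"rotation":[[-0.4,7.4,-1.8],[-0.4,7.4,-1.8],[0,0,0],[0,0,0]]}'
python3 - <<'E'
from h import *
s=env.state(); print(s['qpos'].round(1),s['ee_pos'],s['ee_rot'])
R=tool(10.3,33); g=tcp([666.5,121.7,205],R)
st=plan(g,R=R,n=3)
im=grab_frame('scene'); cv2.imwrite('pics/sc13.png',im[:,:,::-1]); zoom(im,200,190,350,320,4,'pics/sc13z.png')
E
```

```text
time_s: 24.52
ee_pos: [446.1, -222.5, 204.2]
ee_rot: [180.0, 56.9, -9.7]
force: [0.8, -0.5, -1.6]
gripper_width: 55.9
time_s: 25.15
ee_pos: [543.2, -77.3, 213.8]
ee_rot: [-175.8, 19.4, -0.0]
force: [-0.8, -1.2, -1.3]
gripper_width: 56.0
time_s: 25.78
ee_pos: [639.1, 66.9, 225.1]
ee_rot: [-177.8, -18.1, 6.7]
force: [0.4, -0.1, -0.9]
gripper_width: 55.7
time_s: 26.28
ee_pos: [677.7, 123.1, 228.5]
ee_rot: [179.9, -32.7, 10.3]
force: [-0.1, 0.0, 0.4]
gripper_width: 55.8
[  9.   12.  101.5   1.   33.9  88. ] [677.70925944 123.07768828 228.52697497] [179.8744146  -32.66663028  10.34549075]
n 3 turn [0.1 0.3 0. ] d [ -1.1   0.5 -39.3]
[[-0.0074, -0.0002, 0.0108], [-0.0074, -0.0002, 0.0108], [-0.0074, -0.0002, 0.0108]] [0.03, 0.11, 0.01]
```

View pics/sc13z.png

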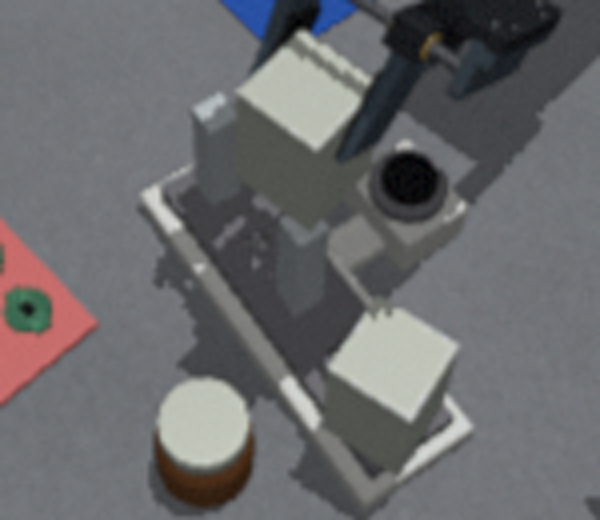

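```bash
python3 -m creep '{"offset":[[-0.0173,0,0.0246],[-0.0163,0,0.0252],[-0.0163,0,0.0252],[0,0,0],[0,0,0]],"rotation":[[0,0,0],[0,0,0],[0,0,0],[0,0,0],[0,0,0]]}' 1 40
python3 -m creep '{"offset":[[-0.0109,0,0.0168],[-0.0082,0,0.0126],[-0.0054,0,0.0084],[0,0,0],[0,0,0]],"rotation":[[0,0,0],[0,0,0],[0,0,0],[0,0,0],[0,0,0]]}'
```

```text
time_s: 26.95
ee_pos: [678.1, 122.6, 139.6]
ee_rot: [179.9, -32.9, 10.3]
force: [0.9, -0.3, 0.1]
gripper_width: 56.2
time_s: 27.58
ee_pos: [677.3, 123.0, 94.0]
ee_rot: [179.9, -32.8, 10.3]
force: [-0.7, -0.4, -0.7]
gripper_width: 55.7
```

```bash
python3 -m creep '{"offset":[[-0.0027,0,0.0042],[-0.0027,0,0.0042],[0,0,0]],"rotation":[[0,0,0],[0,0,0],[0,0,0]]}' 1 40
python3 -m creep '{"offset":[[0,0,0],[0,0,0],[0,0,0],[0,0,0],[0,0,0]],"rotation":[[0,0,0],[0,0,0],[0,0,0],[0,0,0],[0,0,0]]}' 0.1 40
python3 - <<'E'
from h import *
s=env.state(); print(s['qpos'].round(1),s['ee_pos'],s['gripper_width'])
im=grab_frame('scene'); zoom(im,200,190,350,320,4,'pics/sc14z.png')
E
```

```text
time_s: 27.95
ee_pos: [676.1, 122.9, 82.0]
ee_rot: [179.9, -32.7, 10.3]
force: [-0.5, -0.6, -0.6]
gripper_width: 55.7
time_s: 28.58
ee_pos: [676.4, 122.9, 82.7]
ee_rot: [179.9, -32.7, 10.3]
force: [0.8, -0.8, 0.5]
gripper_width: 82.0
[  9.   21.  113.2   2.6  13.1  86.3] [676.37737697 122.88800057  82.72617142] 81.9957387736073
```

View pics/sc14z.png

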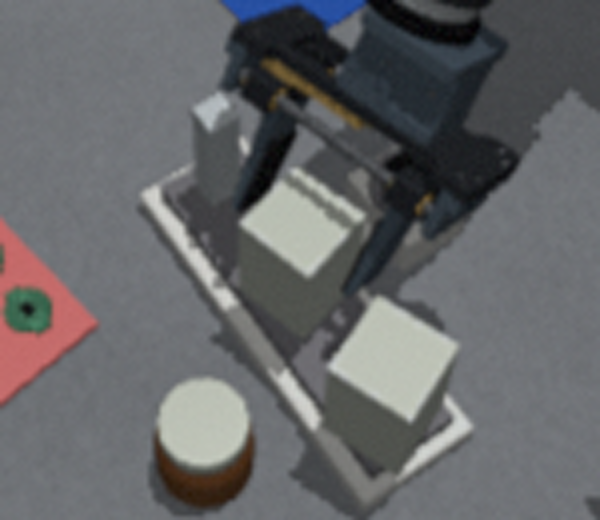

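Cup B hangs on the middle post. I'll retreat, then check where the last cup is.

```bash
python3 -m creep '{"offset":[[0,0,-0.03],[0,0,-0.05],[0,0,-0.05],[0,0,-0.05]],"rotation":[[0,0,0],[0,0,0],[0,0,0],[0,0,0]]}' 0.1 40
python3 - <<'E'
from h import *
im=grab_frame('top'); cv2.imwrite('pics/top15.png',im[:,:,::-1])
pt=camera_params('top')
im=im.astype(int); m=(im.min(2)>150)&(abs(im[...,0]-im[...,2])<40)
for q in blobs(m,100):
    rc=rect(q)
    if 200<rc[0][0]<480 and 180<rc[0][1]<300:
        bx=cv2.boxPoints(rc); P=np.array([onz(pt,c,60)[:2] for c in bx]); print('cup',rc, P.round(1).tolist(), P.mean(0).round(1))
# gradient to see edge
E
```

```text
time_s: 29.12
ee_pos: [579.6, 105.6, 235.4]
ee_rot: [179.9, -32.7, 10.3]
force: [-0.4, 0.5, 0.2]
gripper_width: 82.2
cup ((337.5, 229.5), (29.0, 17.0), 90.0) [[509.7, -347.8], [510.9, -402.0], [419.2, -401.4], [418.0, -347.6]] [ 464.4 -374.7]
```

View pics/top15.png

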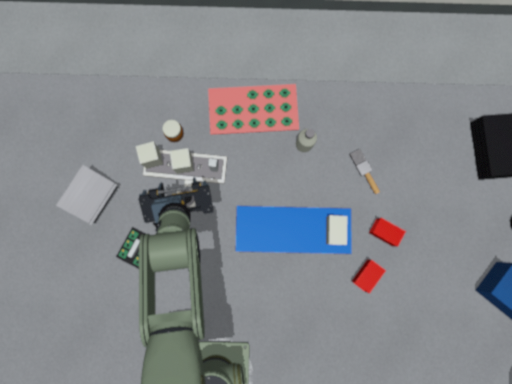

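Run:
```python
from h import *
R=tool(0,-57); g=tcp([471.4,-374.7,34.5],R); pre=g-R.apply([0,0,90]); print(g.round(1),pre.round(1))
st=plan(pre+[0,0,120],R=R,n=12); plan(pre,R=R,n=3,start=st)
```

```text
[ 455.6 -374.7   24.3] [ 531.1 -374.7   73.3]
n 12 turn [  2.5 -90.1  11.2] d [ -49.  -480.4  -49.2]
[[-0.0116, 0.0387, -0.0026], [-0.0112, 0.0388, -0.0013], [-0.0107, 0.039, 0.0], [-0.01, 0.0392, 0.0012], [-0.0091, 0.0393, 0.0023]] [0.21, -7.5, 0.93]
[[-0.0081, 0.0395, 0.0033], [-0.007, 0.0396, 0.0042], [-0.0057, 0.0397, 0.0049], [-0.0044, 0.0398, 0.0054], [-0.003, 0.0399, 0.0057]] [0.21, -7.5, 0.93]
[[-0.0016, 0.04, 0.0059], [-0.0002, 0.04, 0.0059]] [0.21, -7.5, 0.93]
n 3 turn [0. 0. 0.] d [   0.    0. -120.]
[[0.0335, -0.0, 0.0218], [0.0335, -0.0, 0.0218], [0.0335, -0.0, 0.0218]] [0.0, 0.0, 0.0]
```

```bash
python3 -m creep '{"offset":[[-0.0115,0.0385,-0.0025],[-0.011,0.039,-0.0015],[-0.0105,0.039,0],[-0.01,0.039,0.001],[-0.009,0.0395,0.0025]],"rotation":[[0.2,-7.5,0.9],[0.2,-7.5,0.9],[0.2,-7.5,0.9],[0.2,-7.5,0.9],[0.2,-7.5,0.9]]}' 0 40
python3 -m creep '{"offset":[[-0.008,0.0395,0.0035],[-0.007,0.0395,0.004],[-0.0055,0.0395,0.005],[-0.0045,0.04,0.0055],[-0.003,0.04,0.0055]],"rotation":[[0.2,-7.5,0.9],[0.2,-7.5,0.9],[0.2,-7.5,0.9],[0.2,-7.5,0.9],[0.2,-7.5,0.9]]}'
python3 -m creep '{"offset":[[-0.0015,0.04,0.006],[0,0.04,0.006],[0,0,0],[0,0,0]],"rotation":[[0.2,-7.5,0.9],[0.2,-7.5,0.9],[0,0,0],[0,0,0]]}'
python3 - <<'E'
from h import *
s=env.state(); print(s['qpos'].round(1))
R=tool(0,-57); g=tcp([471.4,-374.7,34.5],R); pre=g-R.apply([0,0,90])
st=plan(pre,R=R,n=4)
im=grab_frame('wrist'); cv2.imwrite('pics/w16.png',im[:,:,::-1])
im=grab_frame('scene'); cv2.imwrite('pics/sc16.png',im[:,:,::-1])
E
```

```text
time_s: 29.8
ee_pos: [561.0, -95.8, 215.0]
ee_rot: [-178.1, 5.0, 6.3]
force: [0.6, -0.6, -0.3]
gripper_width: 91.3
time_s: 30.42
ee_pos: [541.4, -295.8, 194.3]
ee_rot: [-178.6, 42.7, 2.7]
force: [-0.1, -0.1, -0.2]
gripper_width: 90.9
time_s: 30.92
ee_pos: [533.4, -374.2, 186.3]
ee_rot: [179.9, 57.5, 0.2]
force: [-0.5, 0.6, 0.2]
gripper_width: 91.2
[-24.7  58.3  38.3 -29.9 134.2  54.1]
n 4 turn [0.3 0.5 0.1] d [  -2.3   -0.5 -113. ]
[[0.0235, 0.0001, 0.0157], [0.0235, 0.0001, 0.0157], [0.0235, 0.0001, 0.0158], [0.0234, 0.0001, 0.0158]] [0.07, 0.13, 0.03]
```

View pics/w16.png

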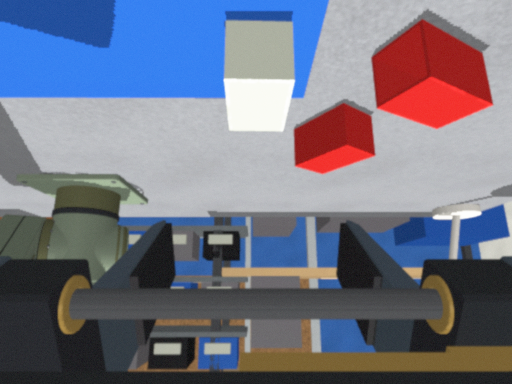

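View pics/sc16.png

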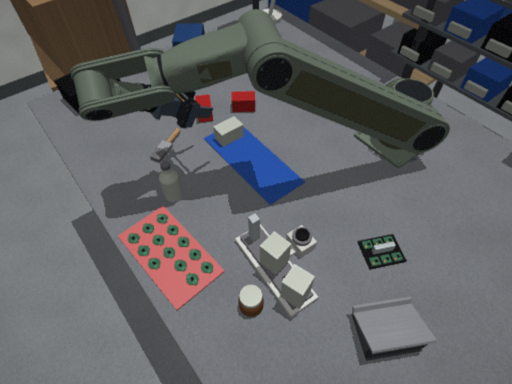

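```bash
python3 -m creep '{"offset":[[0.0235,0,0.016],[0.0235,0,0.016],[0.0235,0,0.016],[0.0235,0,0.016],[0,0,0]],"rotation":[[0.1,0.1,0],[0.1,0.1,0],[0.1,0.1,0],[0.1,0.1,0],[0,0,0]]}' 0 40
python3 -m creep '{"offset":[[0,0,0],[0,0,0]],"rotation":[[0,0,0],[0,0,0]]}'
python3 - <<'E'
from h import *
R=tool(0,-57); g=tcp([471.4,-374.7,34.5],R)
st=plan(g,R=R,n=3)
im=grab_frame('wrist'); cv2.imwrite('pics/w17.png',im[:,:,::-1])
im=grab_frame('scene'); cv2.imwrite('pics/sc17.png',im[:,:,::-1])
E
```

```text
time_s: 31.65
ee_pos: [529.8, -373.5, 73.5]
ee_rot: [-179.7, 57.1, 0.3]
force: [0.4, -0.2, -0.1]
gripper_width: 91.3
time_s: 31.9
ee_pos: [530.7, -374.6, 75.0]
ee_rot: [-179.9, 56.9, 0.1]
force: [0.8, -0.2, -0.2]
gripper_width: 91.0
n 3 turn [-0.  -0.1  0. ] d [-75.1  -0.1 -50.7]
[[0.0005, 0.0, 0.0302], [0.0005, 0.0, 0.0302], [0.0005, 0.0, 0.0302]] [-0.01, -0.02, 0.01]
```

View pics/w17.png

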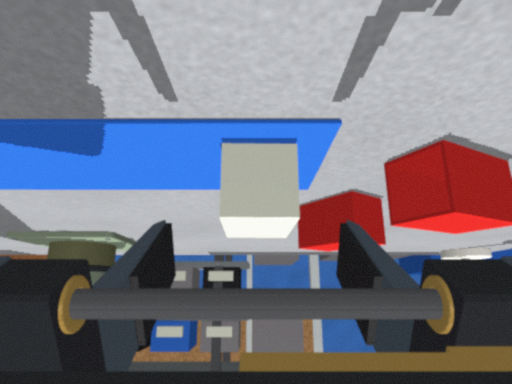

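View pics/sc17.png

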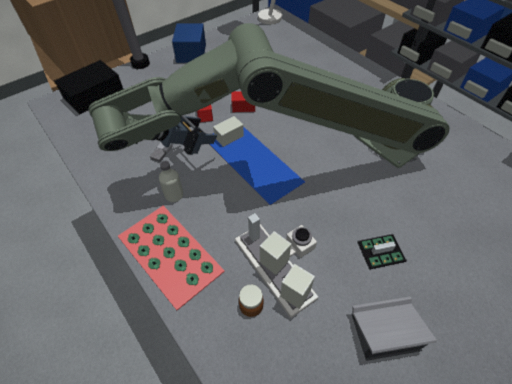

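```bash
python3 -m creep '{"offset":[[0.0005,0,0.04],[0.0005,0,0.04],[0.0005,0,0.011],[0,0,0],[0,0,0]],"rotation":[[0,0,0],[0,0,0],[0,0,0],[0,0,0],[0,0,0]]}' 0 40
python3 -m creep '{"offset":[[0,0,0],[0,0,0],[0,0,0],[0,0,0],[0,0,0]],"rotation":[[0,0,0],[0,0,0],[0,0,0],[0,0,0],[0,0,0]]}' 1 40
python3 - <<'E'
from h import *
s=env.state(); print(s['qpos'].round(1),s['ee_pos'],s['ee_rot'])
R0=Rot.from_euler('xyz',s['ee_rot'],degrees=True)
print('G',s['ee_pos']-R0.apply([0,0,18.8]))
st=plan(s['ee_pos']+[0,0,180],R=R0,n=4)
R=tool(2,33); g=tcp([658.9,22,230],R)
plan(g,R=R,n=12,start=st)
E
```

```text
time_s: 32.62
ee_pos: [456.0, -374.8, 22.7]
ee_rot: [-179.9, 57.0, 0.1]
force: [-0.6, 0.1, -0.6]
gripper_width: 91.1
time_s: 33.25
ee_pos: [454.5, -374.5, 22.1]
ee_rot: [-179.8, 57.1, 0.2]
force: [0.2, -0.5, -0.6]
gripper_width: 55.9
[-27.2  57.8  63.7 -24.1 110.7  65.3] [ 454.4531325  -374.51657618   22.08742392] [-179.75666042   57.1096496     0.19591862]
G [ 470.23974391 -374.54244011   32.29635292]
n 4 turn [0. 0. 0.] d [  0.   0. 180.]
[[-0.0378, -0.0001, -0.0244], [-0.0378, -0.0001, -0.0244], [-0.0378, -0.0001, -0.0244], [-0.0378, -0.0001, -0.0244]] [0.0, 0.0, 0.0]
n 12 turn [-0.6 90.1 -2.2] d [214.7 396.9  12.1]
[[0.0089, -0.0331, -0.0155], [0.011, -0.033, -0.0142], [0.0129, -0.033, -0.0127], [0.0145, -0.0329, -0.0109], [0.0159, -0.0329, -0.009]] [-0.05, 7.51, -0.18]
[[0.0171, -0.0328, -0.0068], [0.0179, -0.0328, -0.0046], [0.0185, -0.0327, -0.0022], [0.0187, -0.0326, 0.0002], [0.0186, -0.0326, 0.0026]] [-0.05, 7.51, -0.18]
[[0.0182, -0.0325, 0.005], [0.0175, -0.0325, 0.0073]] [-0.05, 7.51, -0.18]
```

```bash
python3 -m creep '{"offset":[[-0.0125,0,-0.008],[-0.0375,0,-0.0245],[-0.0375,0,-0.0245],[-0.0375,0,-0.0245],[-0.025,0,-0.0165]],"rotation":[[0,0,0],[0,0,0],[0,0,0],[0,0,0],[0,0,0]]}' 1 40
python3 -m creep '{"offset":[[0.009,-0.033,-0.0155],[0.011,-0.033,-0.014],[0.013,-0.033,-0.0125],[0.0145,-0.033,-0.011],[0.016,-0.033,-0.009]],"rotation":[[0,7.5,-0.2],[0,7.5,-0.2],[0,7.5,-0.2],[0,7.5,-0.2],[0,7.5,-0.2]]}'
python3 -m creep '{"offset":[[0.017,-0.033,-0.007],[0.018,-0.033,-0.0045],[0.0185,-0.0325,-0.002],[0.0185,-0.0325,0],[0.0185,-0.0325,0.0025]],"rotation":[[0,7.5,-0.2],[0,7.5,-0.2],[0,7.5,-0.2],[0,7.5,-0.2],[0,7.5,-0.2]]}'
python3 -m creep '{"offset":[[0.018,-0.0325,0.005],[0.0175,-0.0325,0.0075],[0,0,0],[0,0,0]],"rotation":[[0,7.5,-0.2],[0,7.5,-0.2],[0,0,0],[0,0,0]]}'
python3 - <<'E'
from h import *
s=env.state(); print(s['qpos'].round(1),s['ee_pos'],s['ee_rot'])
R=tool(2,33); g=tcp([658.9,22,205],R)
st=plan(g,R=R,n=3)
im=grab_frame('scene'); cv2.imwrite('pics/sc18.png',im[:,:,::-1]); zoom(im,200,190,350,320,4,'pics/sc18z.png')
E
```

```text
time_s: 33.88
ee_pos: [455.3, -374.9, 204.6]
ee_rot: [-179.9, 57.0, 0.0]
force: [0.3, -0.4, -0.7]
gripper_width: 55.8
time_s: 34.5
ee_pos: [545.2, -208.4, 207.7]
ee_rot: [-179.2, 19.3, 1.0]
force: [0.4, 0.2, -1.3]
gripper_width: 56.1
time_s: 35.12
ee_pos: [633.9, -43.3, 213.9]
ee_rot: [-179.2, -18.2, 1.5]
force: [-0.0, 0.4, -0.9]
gripper_width: 55.8
time_s: 35.62
ee_pos: [669.7, 21.7, 215.6]
ee_rot: [-179.3, -32.9, 1.8]
force: [-0.7, -0.2, 0.9]
gripper_width: 56.0
[ -0.   10.9 105.1   3.1  31.2  85.8] [669.6841238   21.65660525 215.57615039] [-179.33095437  -32.90574134    1.76085767]
n 3 turn [-0.5  0.1 -0.2] d [ -0.6   0.7 -26.3]
[[-0.0049, -0.0002, 0.0073], [-0.0049, -0.0002, 0.0073], [-0.0049, -0.0002, 0.0073]] [-0.18, 0.03, -0.07]
```

View pics/sc18z.png

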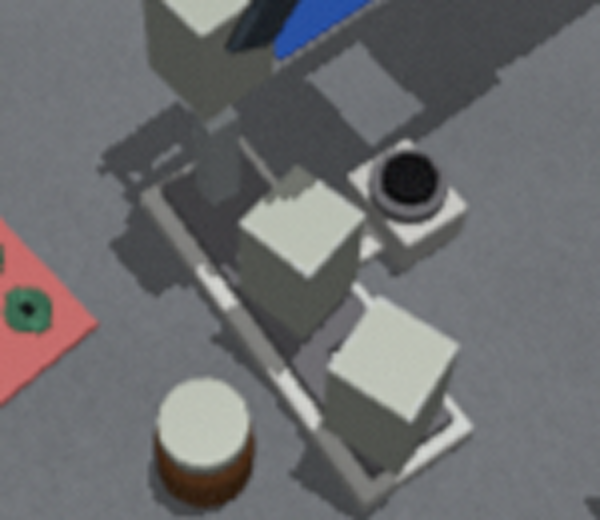

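```bash
python3 -m creep '{"offset":[[-0.0163,0,0.0252],[-0.0163,0,0.0252],[-0.0109,0,0.0168],[0,0,0],[0,0,0]],"rotation":[[0,0,0],[0,0,0],[0,0,0],[0,0,0],[0,0,0]]}' 1 40
python3 -m creep '{"offset":[[-0.0109,0,0.0168],[-0.0054,0,0.0084],[-0.0054,0,0.0084],[0,0,0],[0,0,0]],"rotation":[[0,0,0],[0,0,0],[0,0,0],[0,0,0],[0,0,0]]}'
python3 - <<'E'
from h import *
s=env.state(); print(s['qpos'].round(1),s['ee_pos'],s['gripper_width'])
im=grab_frame('scene'); zoom(im,200,190,350,320,4,'pics/sc19z.png')
E
```

```text
time_s: 36.3
ee_pos: [671.0, 22.0, 136.1]
ee_rot: [-179.3, -33.0, 1.7]
force: [-0.6, 1.1, -0.9]
gripper_width: 55.6
time_s: 36.92
ee_pos: [670.2, 23.2, 95.2]
ee_rot: [-179.3, -33.0, 1.7]
force: [-0.3, 0.8, -1.3]
gripper_width: 55.7
[  0.2  18.7 114.7   6.6  13.7  82.3] [670.15232196  23.16336108  95.19315309] 55.73603973595073
```

View pics/sc19z.png

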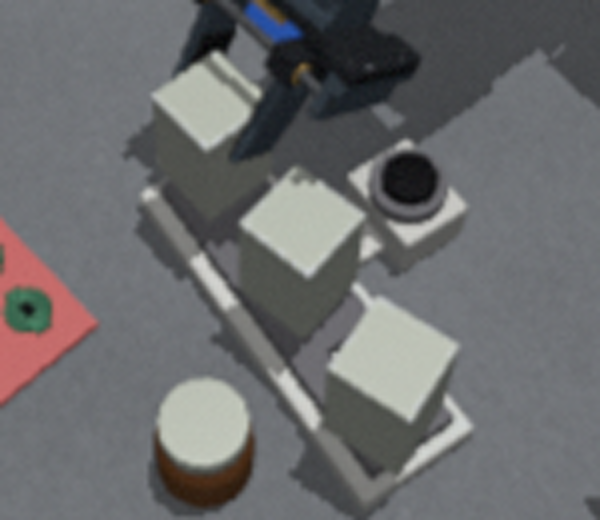

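```bash
python3 -m creep '{"offset":[[-0.0033,0,0.005],[-0.0033,0,0.005],[0,0,0]],"rotation":[[0,0,0],[0,0,0],[0,0,0]]}' 1 40
python3 -m creep '{"offset":[[0,0,0],[0,0,0],[0,0,0],[0,0,0],[0,0,0]],"rotation":[[0,0,0],[0,0,0],[0,0,0],[0,0,0],[0,0,0]]}' 0.15 40
python3 -m creep '{"offset":[[0,0,-0.03],[0,0,-0.05],[0,0,-0.05],[0,0,-0.05],[0,0,0]],"rotation":[[0,0,0],[0,0,0],[0,0,0],[0,0,0],[0,0,0]]}'
python3 - <<'E'
from h import *
s=env.state(); print(s['qpos'].round(1),s['ee_pos'],s['gripper_width'])
im=grab_frame('scene'); cv2.imwrite('pics/sc20.png',im[:,:,::-1]); zoom(im,200,190,350,320,4,'pics/sc20z.png')
im=grab_frame('top'); cv2.imwrite('pics/top20.png',im[:,:,::-1])
E
```

```text
time_s: 37.35
ee_pos: [670.3, 23.2, 83.1]
ee_rot: [-179.3, -33.0, 1.7]
force: [0.6, 0.2, 1.2]
gripper_width: 55.9
time_s: 37.98
ee_pos: [669.5, 23.3, 82.5]
ee_rot: [-179.3, -32.9, 1.7]
force: [0.8, 0.0, -0.1]
gripper_width: 77.5
time_s: 38.6
ee_pos: [572.6, 18.0, 238.6]
ee_rot: [-179.3, -33.4, 1.7]
force: [0.3, -0.5, -0.4]
gripper_width: 77.5
[ -0.6   0.6 113.7   3.6  32.4  85. ] [572.58181315  18.04443812 238.56283986] 77.54191038262563
```

View pics/sc20z.png

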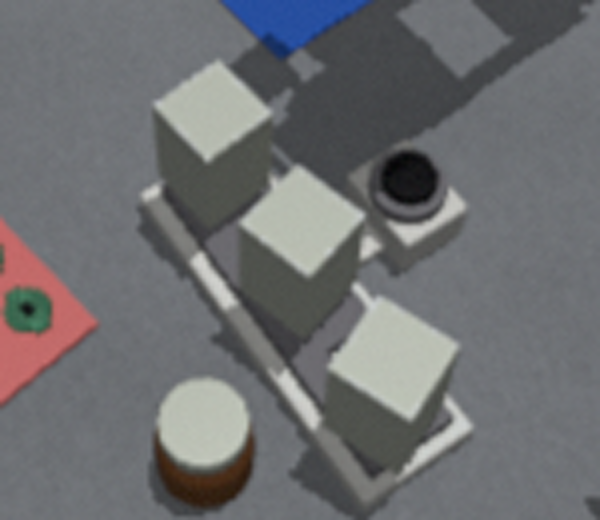

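View pics/top20.png

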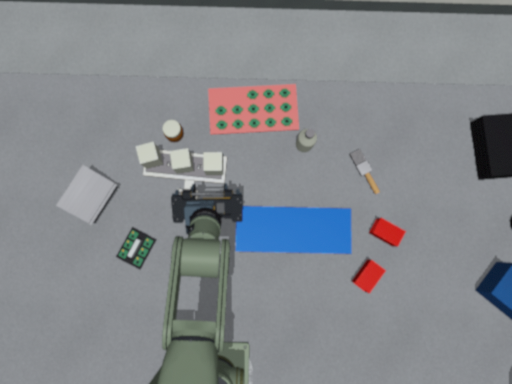

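Run:
```python
from h import *
st=plan([530,60,260],R=tool(10,0),n=4)
plan([415,280,230],R=tool(154,0),n=14,start=st)
```

```text
n 4 turn [  1.7 -32.9  -7.9] d [-41.6  41.9  26.2]
[[-0.0049, -0.0109, -0.0108], [-0.006, -0.0112, -0.01], [-0.007, -0.0115, -0.009], [-0.0078, -0.0118, -0.0078]] [0.42, -8.23, -1.96]
n 14 turn [   0.    0. -144.] d [-115.  220.  -30.]
[[-0.0054, -0.0169, 0.0021], [-0.0023, -0.0176, 0.0021], [0.0009, -0.0177, 0.0021], [0.0041, -0.0173, 0.0021], [0.0071, -0.0163, 0.0021]] [0.0, 0.0, -10.29]
[[0.0099, -0.0147, 0.0021], [0.0123, -0.0127, 0.0021], [0.0144, -0.0103, 0.0021], [0.016, -0.0076, 0.0021], [0.0171, -0.0046, 0.0021]] [0.0, 0.0, -10.29]
[[0.0177, -0.0015, 0.0021], [0.0176, 0.0017, 0.0021], [0.0171, 0.0048, 0.0021], [0.0159, 0.0078, 0.0021]] [0.0, 0.0, -10.29]
```

```bash
python3 -m creep '{"offset":[[-0.005,-0.011,-0.011],[-0.006,-0.011,-0.01],[-0.007,-0.0115,-0.009],[-0.008,-0.012,-0.008]],"rotation":[[0.4,-8.2,-2],[0.4,-8.2,-2],[0.4,-8.2,-2],[0.4,-8.2,-2]]}' 0.15 40
python3 -m creep '{"offset":[[-0.0055,-0.017,0.002],[-0.0025,-0.0175,0.002],[0.001,-0.0175,0.002],[0.004,-0.0175,0.002],[0.007,-0.0165,0.002]],"rotation":[[0,0,-10.3],[0,0,-10.3],[0,0,-10.3],[0,0,-10.3],[0,0,-10.3]]}' 0.45
python3 -m creep '{"offset":[[0.01,-0.0145,0.002],[0.0125,-0.0125,0.002],[0.0145,-0.0105,0.002],[0.016,-0.0075,0.002],[0.017,-0.0045,0.002]],"rotation":[[0,0,-10.3],[0,0,-10.3],[0,0,-10.3],[0,0,-10.3],[0,0,-10.3]]}'
python3 -m creep '{"offset":[[0.0175,-0.0015,0.002],[0.0175,0.0015,0.002],[0.017,0.005,0.002],[0.016,0.008,0.002],[0,0,0]],"rotation":[[0,0,-10.3],[0,0,-10.3],[0,0,-10.3],[0,0,-10.3],[0,0,0]]}'
python3 -m creep '{"offset":[[0,0,0],[0,0,0],[0,0,0]],"rotation":[[0,0,0],[0,0,0],[0,0,0]]}'
python3 - <<'E'
from h import *
import pickle
s=env.state(); print(s['qpos'].round(1),s['ee_pos'],s['ee_rot'])
p=camera_params('wrist'); im=grab_frame('wrist'); cv2.imwrite('pics/w21.png',im[:,:,::-1]); pickle.dump(p,open('w21.pkl','wb'))
E
```

```text
time_s: 39.2
ee_pos: [529.7, 60.4, 258.7]
ee_rot: [179.9, 0.3, 10.2]
force: [0.9, 0.3, -0.4]
gripper_width: 77.3
time_s: 39.83
ee_pos: [487.6, 139.1, 247.4]
ee_rot: [-180.0, 0.2, 62.0]
force: [-0.7, -0.7, 1.1]
gripper_width: 50.0
time_s: 40.45
ee_pos: [446.8, 217.6, 237.2]
ee_rot: [-179.8, 0.1, 113.5]
force: [-0.8, 0.6, 0.8]
gripper_width: 50.0
time_s: 41.08
ee_pos: [413.6, 280.1, 229.3]
ee_rot: [-179.7, 0.0, 154.3]
force: [-0.2, -0.3, -0.4]
gripper_width: 50.2
time_s: 41.45
ee_pos: [414.4, 279.2, 231.5]
ee_rot: [-179.9, 0.1, 154.2]
force: [-0.5, 0.4, -0.3]
gripper_width: 50.2
[ 32.8  10.1  95.1  -0.2  74.8 -31.4] [414.44972158 279.16666211 231.51200495] [-1.79939848e+02  1.45105648e-01  1.54231099e+02]
```

View pics/w21.png

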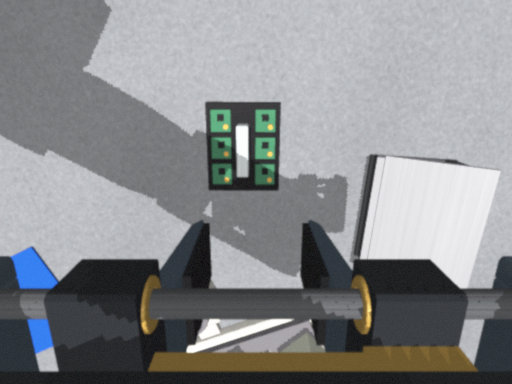

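Run:
```python
from h import *
im=cv2.imread('pics/w21.png')[:,:,::-1]; zoom(im,195,92,295,202,5,'pics/w21a.png'); zoom(im,340,140,510,290,4.5,'pics/w21b.png')
```

```text
(no output)
```

View pics/w21a.png

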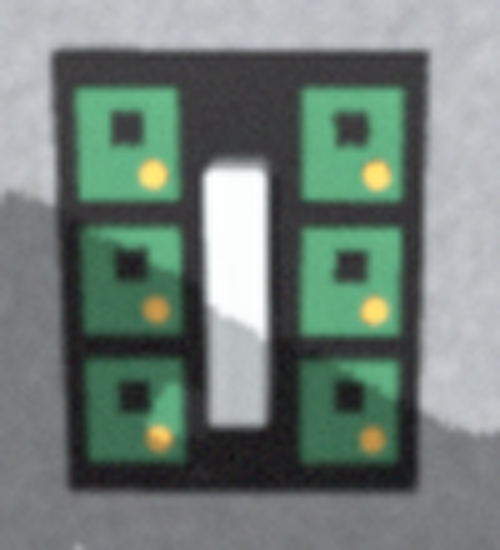

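View pics/w21b.png

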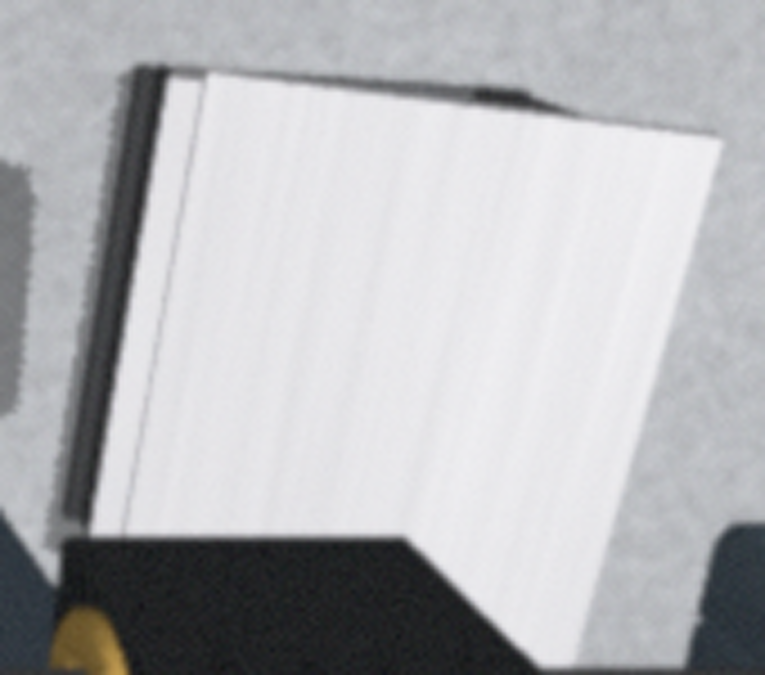

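Run:
```python
from h import *
im=cv2.imread('pics/sc20.png')[:,:,::-1]; zoom(im,340,285,450,370,7,'pics/sc20s.png')
im=cv2.imread('pics/top20.png')[:,:,::-1]; zoom(im,50,155,125,230,8,'pics/top20s.png')
```

```text
(no output)
```

View pics/sc20s.png

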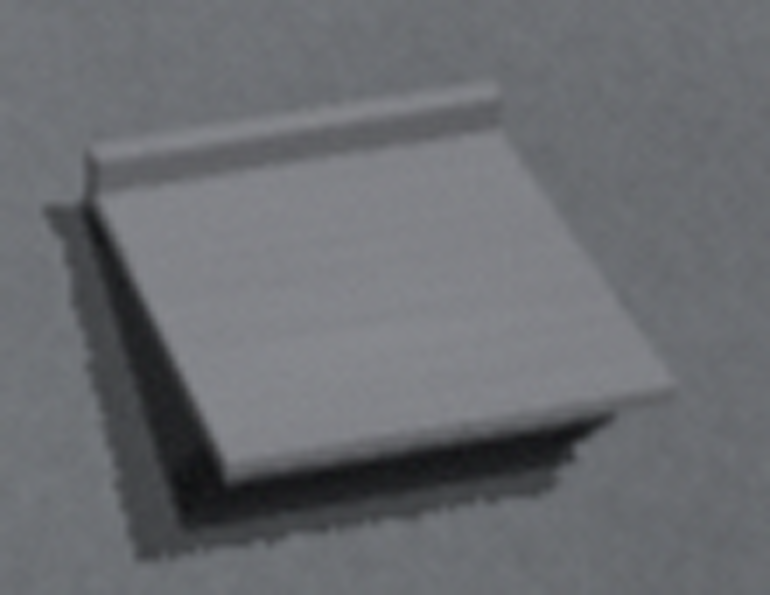

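View pics/top20s.png

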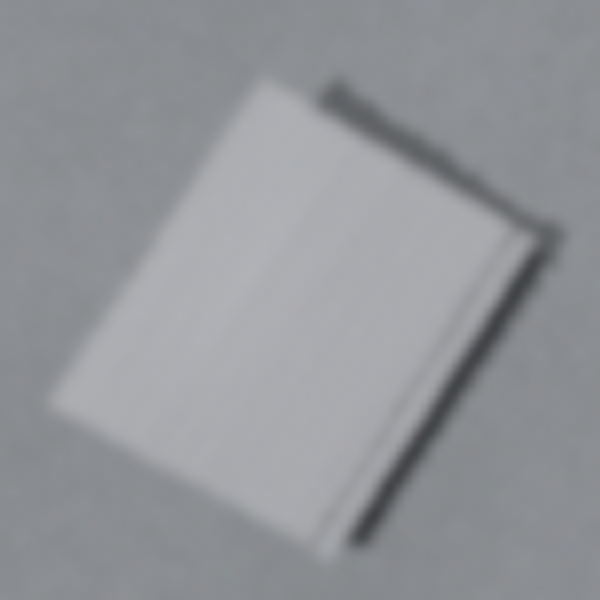

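Run:
```python
from h import *
import pickle
p=pickle.load(open('w21.pkl','rb')); pt=camera_params('top'); ps=camera_params('scene')
W=lambda x,y:(x/4.5+340-.39,y/4.5+140-.39); S=lambda x,y:(x/7+340-.43,y/7+285-.43); T=lambda x,y:(x/8+50-.44,y/8+155-.44)
C=lambda x,y:(x/5+195-.4,y/5+92-.4)
print('D',tri(p,W(722,136),ps,S(674,380)), tri(pt,T(50,403),ps,S(674,380)))
print('A',tri(pt,T(265,80),ps,S(230,472)))
print('Cin',tri(p,W(205,73),ps,S(499,98)),tri(pt,T(312,543),ps,S(499,98)))
print('Bin',tri(pt,T(515,232),ps,S(97,161)))
for z in(38,40,42): 
    a,b=onz(p,W(205,73),z),onz(p,W(124,535),z); d=a-b; print(z,a.round(1),b.round(1),np.degrees(np.arctan2(-d[0],d[1])))
for z in(24,26,28): print('junction',[onz(ps,S(*q),z).round(1) for q in((97,197),(500,132))])
c=[onz(p,C(*q),8) for q in((53,52),(429,52),(416,490),(70,490))]; print(np.round(c,1),np.mean(c,0).round(1))
d=(c[0]+c[1]-c[2]-c[3]); print('car y dir',np.degrees(np.arctan2(d[1],d[0])))
b=[onz(p,C(*q),38) for q in((203,165),(268,165),(268,426),(207,426))]; print(np.mean(b,0).round(1)); d=b[0]+b[1]-b[2]-b[3]; print(np.degrees(np.arctan2(d[1],d[0])),np.linalg.norm(d)/2)
```

```text
D (array([519.99298407, 507.40088069,  83.94963792]), np.float64(2.5634691182899223)) (array([520.76482885, 507.12728578,  85.43790373]), np.float64(2.3077900850111046))
A (array([650.76419383, 436.71707865,  78.69772595]), np.float64(0.3494922676966796))
Cin (array([467.08115578, 414.55631309,  47.21158604]), np.float64(3.6651743709310862)) (array([470.28873594, 413.75656473,  52.61837377]), np.float64(1.808997592646056))
Bin (array([597.12581424, 341.28854384,  51.08183399]), np.float64(3.090926101812224))
38 [469.7 418.8  38. ] [585.6 354.3  38. ] 60.8956493991086
40 [469.  418.3  40. ] [584.3 354.1  40. ] 60.8956493991086
42 [468.4 417.7  42. ] [583.  353.9  42. ] 60.895649399108585
junction [array([596.3, 345.8,  24. ]), array([464.7, 420.2,  24. ])]
junction [array([597.2, 346.1,  26. ]), array([465.8, 420.3,  26. ])]
junction [array([598. , 346.3,  28. ]), array([466.9, 420.3,  28. ])]
[[325.2 255.2   8. ]
 [364.1 335.9   8. ]
 [461.6 287.8   8. ]
 [423.  207.6   8. ]] [393.5 271.6   8. ]
car y dir 153.8999552482611
[392.9 271.7  38. ]
154.01951923756482 60.58771542478537
```

Run:
```python
from h import *
plan([393.1,271.6,60],R=tool(154,0),n=4)
```

```text
n 4 turn [-0.1  0.1  0.2] d [ -21.3   -7.6 -171.6]
[[0.0041, -0.004, 0.0429], [0.004, -0.004, 0.0429], [0.004, -0.004, 0.0429], [0.004, -0.004, 0.0429]] [-0.01, 0.04, 0.06]
```

```bash
python3 -m creep '{"offset":[[0.004,-0.004,0.043],[0.004,-0.004,0.043],[0.004,-0.004,0.043],[0.004,-0.004,0.043],[0,0,0]],"rotation":[[0,0,0],[0,0,0],[0,0,0],[0,0,0],[0,0,0]]}' 0.45 40
python3 -m creep '{"offset":[[0,0,0.015],[0,0,0.015],[0,0,0],[0,0,0]],"rotation":[[0,0,0],[0,0,0],[0,0,0],[0,0,0]]}'
```

```text
time_s: 42.12
ee_pos: [390.8, 270.0, 57.3]
ee_rot: [-179.6, -0.1, 154.3]
force: [0.3, -0.1, 0.5]
gripper_width: 50.0
time_s: 42.62
ee_pos: [394.4, 272.4, 31.0]
ee_rot: [179.9, 0.2, 154.3]
force: [0.5, 0.0, 0.7]
gripper_width: 49.9
```

```bash
python3 -m creep '{"offset":[[0,0,0.008],[0,0,0.007],[0,0,0],[0,0,0]],"rotation":[[0,0,0],[0,0,0],[0,0,0],[0,0,0]]}'
python3 -m creep '{"offset":[[0,0,0],[0,0,0],[0,0,0],[0,0,0],[0,0,0]],"rotation":[[0,0,0],[0,0,0],[0,0,0],[0,0,0],[0,0,0]]}' 1 50
python3 - <<'E'
from h import *
s=env.state(); print(s['ee_pos'],s['ee_rot'],s['gripper_width'])
st=plan(s['ee_pos']+[0,0,150],n=3)
xs=np.array([.485,.875,0]); ys=np.array([-.875,.485,0]); n=-np.sin(np.radians(25))*xs+np.array([0,0,np.cos(np.radians(25))]); up=np.cos(np.radians(25))*xs+np.array([0,0,np.sin(np.radians(25))])
R=Rot.from_euler('z',151,degrees=True)*Rot.from_euler('x',180,degrees=True)*Rot.from_euler('x',-25,degrees=True)
print(R.apply([0,0,1]),-n)
h=s['ee_pos'][2]
rest=636.3*xs-283*ys+[0,0,52.5]; print(rest,h)
t=rest+n*(h+50)+up*6
plan(t,R=R,n=8,start=st)
E
```

```text
time_s: 43.12
ee_pos: [393.2, 271.7, 14.4]
ee_rot: [-179.9, 0.1, 154.3]
force: [-0.4, -0.1, 0.2]
gripper_width: 50.3
time_s: 43.75
ee_pos: [393.2, 271.7, 14.5]
ee_rot: [-179.9, 0.1, 154.3]
force: [-0.5, 0.0, -0.0]
gripper_width: 11.4
[393.21137177 271.68502825  14.53461006] [-1.79946378e+02  1.42194659e-01  1.54310987e+02] 11.369582213920555
n 3 turn [0. 0. 0.] d [  0.   0. 150.]
[[-0.0001, -0.0, -0.05], [-0.0001, -0.0, -0.05], [-0.0001, -0.0, -0.05]] [0.0, 0.0, 0.0]
[ 0.2048894   0.36963026 -0.90630779] [ 0.20496986  0.36979098 -0.90630779]
[556.2305 419.5075  52.5   ] 14.534610061996057
n 8 turn [-25.   -0.6   3.3] d [152.4 128.7 -51. ]
[[-0.0102, 0.0228, 0.0064], [-0.01, 0.0225, 0.0076], [-0.0098, 0.0221, 0.0089], [-0.0097, 0.0216, 0.0101], [-0.0095, 0.0211, 0.0112]] [-3.13, -0.07, 0.41]
[[-0.0093, 0.0205, 0.0124], [-0.0092, 0.0199, 0.0135], [-0.009, 0.0192, 0.0146]] [-3.13, -0.07, 0.41]
```

```bash
python3 -m creep '{"offset":[[0,0,0],[0,0,0]],"rotation":[[0,0,0],[0,0,0]]}' 1 50
python3 -m creep '{"offset":[[0,0,-0.02],[0,0,-0.02],[0,0,0],[0,0,0]],"rotation":[[0,0,0],[0,0,0],[0,0,0],[0,0,0]]}'
python3 - <<'E'
from h import *
im=grab_frame('wrist'); cv2.imwrite('pics/w22.png',im[:,:,::-1])
im=grab_frame('scene'); zoom(im,330,200,450,300,6,'pics/sc22z.png')
E
```

```text
time_s: 44.0
ee_pos: [393.2, 271.7, 14.5]
ee_rot: [-179.9, 0.1, 154.3]
force: [-0.1, 0.4, 0.4]
gripper_width: 11.5
time_s: 44.5
ee_pos: [392.6, 271.4, 53.9]
ee_rot: [-179.9, 0.1, 154.3]
force: [-1.2, -0.7, 0.8]
gripper_width: 0.4
```

View pics/w22.png

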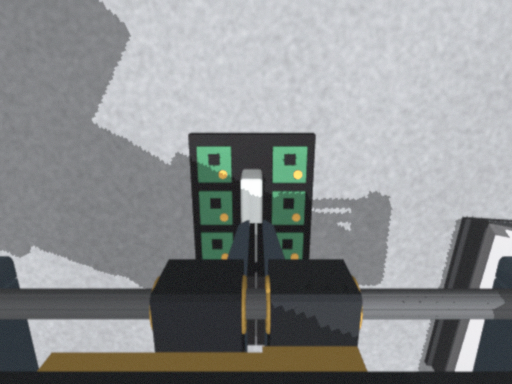

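View pics/sc22z.png

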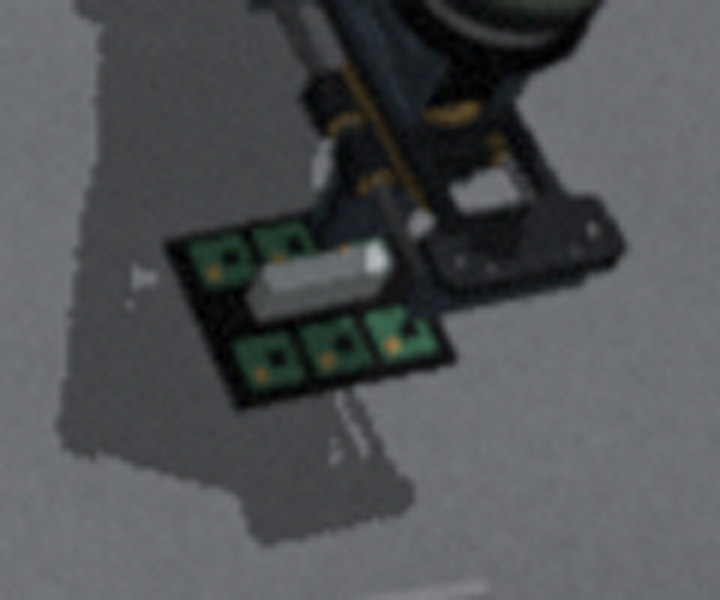

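Run:
```python
from h import *
im=cv2.imread('pics/w22.png')[:,:,::-1]; zoom(im,180,125,330,275,5,'pics/w22a.png')
```

```text
(no output)
```

View pics/w22a.png

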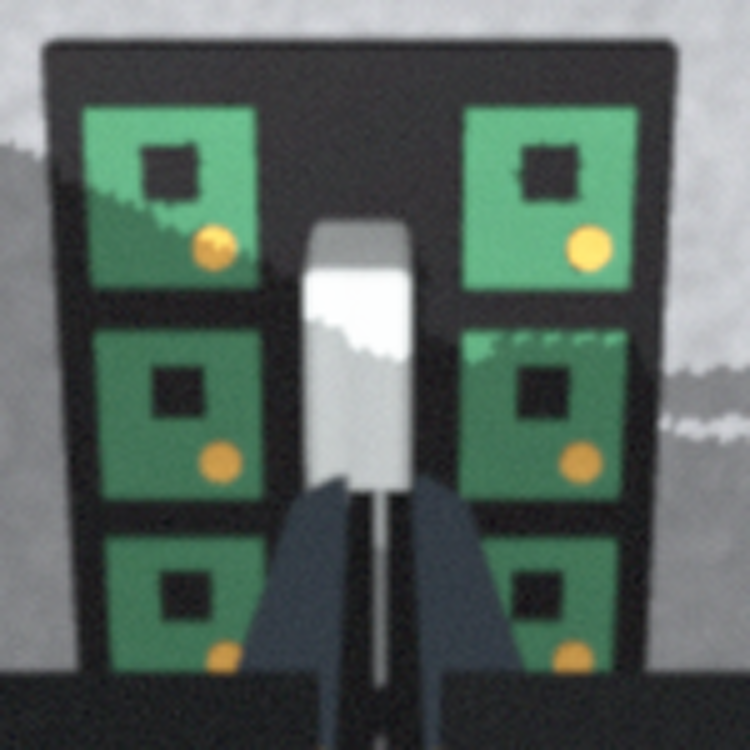

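Run:
```python
from h import *
p=camera_params('wrist'); C=lambda x,y:(x/5+180-.4,y/5+125-.4)
for z in (8,): 
    a,b=onz(p,C(43,44),z),onz(p,C(679,44),z); print(a.round(1),b.round(1),np.linalg.norm(a-b)); d=b-a; print('y dir',np.degrees(np.arctan2(d[1],d[0]))+90)
    u=d/np.linalg.norm(d); y=np.array([-u[1],u[0],0]); print('center',((a+b)/2-55*y).round(1))
e=[onz(p,C(*q),38) for q in((302,268),(412,268))]; d=e[1]-e[0];u=d/np.linalg.norm(d);y=np.array([-u[1],u[0],0]); print('bar',np.linalg.norm(d),(sum(e)/2-30*y).round(1))
im=grab_frame('wrist'); s=env.state(); print(s['ee_pos'],s['ee_rot'])
```

```text
[322.5 251.9   8. ] [361.1 332.4   8. ] 89.31270365986774
y dir 154.36540233533668
center [391.4 268.4   8. ]
bar 14.061823848486268 [391.  268.3  38. ]
[392.56399128 271.34788276  53.66303094] [-1.79852044e+02  8.91299261e-02  1.54319207e+02]
```

```bash
python3 -m creep '{"offset":[[0,0,0],[0,0,0],[0,0,0],[0,0,0]],"rotation":[[0,0,0],[0,0,0],[0,0,0],[0,0,0]]}' 0.45 60
python3 - <<'E'
from h import *
plan([391.3,268.4,12],R=tool(154.2,0),n=2)
E
```

```text
time_s: 45.15
ee_pos: [393.1, 271.7, 54.5]
ee_rot: [-179.9, 0.1, 154.3]
force: [0.1, -0.7, 1.2]
gripper_width: 37.3
n 2 turn [-0.1  0.1  0.1] d [ -1.8  -3.3 -42.5]
[[0.0001, -0.0019, 0.0212], [0.0001, -0.0019, 0.0212]] [-0.03, 0.07, 0.06]
```

```bash
python3 -m creep '{"offset":[[0,-0.0037,0],[0,0,0.015],[0,0,0.015],[0,0,0.008],[0,0,0]],"rotation":[[0,0,0],[0,0,0],[0,0,0],[0,0,0],[0,0,0]]}' 0.45 60
python3 -m creep '{"offset":[[0,0,0.003],[0,0,0],[0,0,0]],"rotation":[[0,0,0],[0,0,0],[0,0,0]]}'
python3 -m creep '{"offset":[[0,0,0],[0,0,0],[0,0,0],[0,0,0],[0,0,0]],"rotation":[[0,0,0],[0,0,0],[0,0,0],[0,0,0],[0,0,0]]}' 1 60
python3 -m creep '{"offset":[[0,0,0],[0,0,0]],"rotation":[[0,0,0],[0,0,0]]}' 1 60
python3 - <<'E'
from h import *
im=grab_frame('wrist'); cv2.imwrite('pics/w23.png',im[:,:,::-1])
im=grab_frame('scene'); zoom(im,330,200,450,300,6,'pics/sc23z.png')
E
```

```text
time_s: 45.78
ee_pos: [391.2, 268.0, 16.1]
ee_rot: [-179.9, 0.1, 154.3]
force: [0.3, 0.4, 0.6]
gripper_width: 50.1
time_s: 46.15
ee_pos: [391.7, 268.4, 13.7]
ee_rot: [-180.0, 0.2, 154.3]
force: [0.4, 0.7, -0.2]
gripper_width: 50.2
time_s: 46.78
ee_pos: [391.6, 268.4, 13.5]
ee_rot: [-179.9, 0.1, 154.3]
force: [1.1, -0.2, -0.0]
gripper_width: 12.3
time_s: 47.02
ee_pos: [391.6, 268.4, 13.5]
ee_rot: [-179.9, 0.1, 154.3]
force: [-0.3, 1.0, 0.4]
gripper_width: 12.3
```

View pics/w23.png

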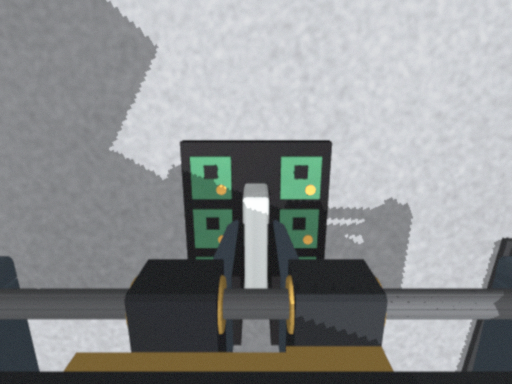

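View pics/sc23z.png

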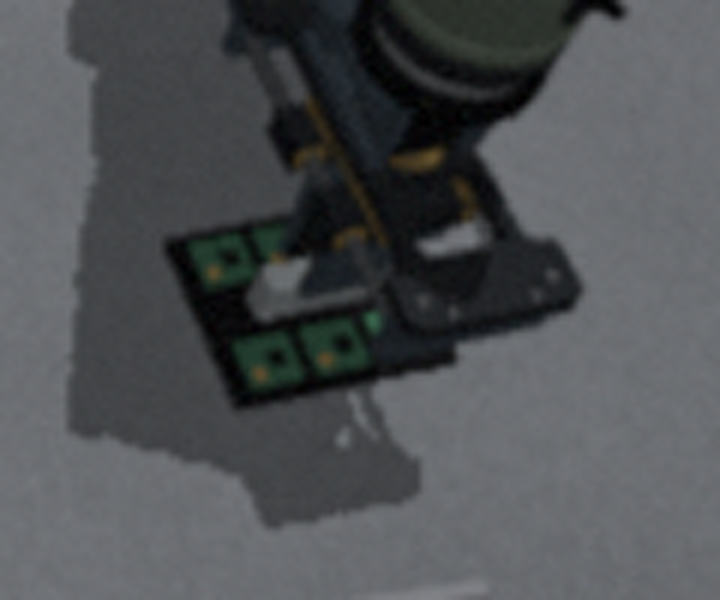

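```bash
python3 -m creep '{"offset":[[0,0,0],[0,0,0],[0,0,0],[0,0,0],[0,0,0]],"rotation":[[0,0,0],[0,0,0],[0,0,0],[0,0,0],[0,0,0]]}' 0.6 60
python3 -m creep '{"offset":[[0,0,0.0015],[0,0,0.0015],[0,0,0],[0,0,0]],"rotation":[[0,0,0],[0,0,0],[0,0,0],[0,0,0]]}' 0.6 60
```

```text
time_s: 47.75
ee_pos: [391.6, 268.3, 13.5]
ee_rot: [-179.9, 0.1, 154.3]
force: [0.6, -0.0, -0.1]
gripper_width: 36.3
time_s: 48.25
ee_pos: [391.6, 268.3, 10.5]
ee_rot: [-179.9, 0.1, 154.3]
force: [-0.3, -0.0, -0.8]
gripper_width: 36.4
```

```bash
python3 -m creep '{"offset":[[0,0,0.001],[0,0,0],[0,0,0]],"rotation":[[0,0,0],[0,0,0],[0,0,0]]}' 0.6 60
python3 -m creep '{"offset":[[0,0,0],[0,0,0],[0,0,0],[0,0,0],[0,0,0]],"rotation":[[0,0,0],[0,0,0],[0,0,0],[0,0,0],[0,0,0]]}' 1 30
```

```text
time_s: 48.62
ee_pos: [391.6, 268.3, 9.5]
ee_rot: [-179.9, 0.1, 154.3]
force: [-0.0, 0.3, 0.1]
gripper_width: 36.8
time_s: 49.25
ee_pos: [391.6, 268.3, 9.5]
ee_rot: [-179.9, 0.1, 154.3]
force: [0.4, -0.8, -0.5]
gripper_width: 13.6
```

```bash
python3 -m creep '{"offset":[[0,0,-0.003],[0,0,-0.006],[0,0,-0.01],[0,0,0]],"rotation":[[0,0,0],[0,0,0],[0,0,0],[0,0,0]]}' 1 30
```

```text
time_s: 49.75
ee_pos: [392.3, 268.8, 29.5]
ee_rot: [179.9, 0.2, 154.3]
force: [0.1, 0.3, -1.6]
gripper_width: 13.4
```

Run:
```python
from h import *
s=env.state(); print(s['ee_pos'],s['ee_rot'],s['gripper_width'])
R0=tool(154.3,0)
st=plan(s['ee_pos']+[0,0,130],R=R0,n=4)
xs=np.array([.485,.875,0]); ys=np.array([-.875,.485,0]); n=-np.sin(np.radians(25))*xs+np.array([0,0,np.cos(np.radians(25))]); up=np.cos(np.radians(25))*xs+np.array([0,0,np.sin(np.radians(25))])
R=Rot.from_euler('z',151,degrees=True)*Rot.from_euler('x',180,degrees=True)*Rot.from_euler('x',-25,degrees=True)
rest=636.3*xs-283*ys+[0,0,52.5]
t=rest+n*(9.5+50)+up*6; print(t)
plan(t,R=R,n=8,start=st)
```

```text
[392.29573884 268.81937534  29.53352382] [179.94205375   0.21078853 154.31400336] 13.439134071383366
n 4 turn [0.1 0.2 0. ] d [  0.   0. 130.]
[[-0.0001, 0.0, -0.0325], [-0.0001, 0.0, -0.0325], [-0.0001, 0.0, -0.0325], [-0.0, 0.0, -0.0325]] [0.01, 0.05, 0.0]
[546.67214917 402.26305263 108.9610229 ]
n 8 turn [-25.   -0.7   3.2] d [154.4 133.4 -50.6]
[[-0.0102, 0.0234, 0.0063], [-0.01, 0.0231, 0.0076], [-0.0098, 0.0227, 0.0089], [-0.0096, 0.0223, 0.0101], [-0.0095, 0.0217, 0.0113]] [-3.12, -0.09, 0.41]
[[-0.0093, 0.0212, 0.0125], [-0.0091, 0.0205, 0.0137], [-0.009, 0.0198, 0.0148]] [-3.12, -0.09, 0.41]
```

```bash
python3 -m creep '{"offset":[[0,0,-0.02],[0,0,-0.04],[0,0,-0.04],[0,0,-0.03]],"rotation":[[0,0,0],[0,0,0],[0,0,0],[0,0,0]]}' 1 30
python3 -m creep '{"offset":[[-0.01,0.0235,0.0065],[-0.01,0.023,0.0075],[-0.01,0.0225,0.009],[-0.0095,0.0225,0.01],[-0.0095,0.0215,0.0115]],"rotation":[[-3.1,-0.1,0.4],[-3.1,-0.1,0.4],[-3.1,-0.1,0.4],[-3.1,-0.1,0.4],[-3.1,-0.1,0.4]]}'
python3 -m creep '{"offset":[[-0.0095,0.021,0.0125],[-0.009,0.0205,0.0135],[-0.009,0.02,0.015],[0,0,0],[0,0,0]],"rotation":[[-3.2,-0.1,0.4],[-3.2,-0.1,0.4],[-3.1,-0.1,0.4],[0,0,0],[0,0,0]]}'
python3 - <<'E'
from h import *
import pickle
s=env.state(); print(s['qpos'].round(1),s['ee_pos'],s['ee_rot'],s['gripper_width'])
xs=np.array([.485,.875,0]); ys=np.array([-.875,.485,0]); n=-np.sin(np.radians(25))*xs+np.array([0,0,np.cos(np.radians(25))]); up=np.cos(np.radians(25))*xs+np.array([0,0,np.sin(np.radians(25))])
R=Rot.from_euler('z',151,degrees=True)*Rot.from_euler('x',180,degrees=True)*Rot.from_euler('x',-25,degrees=True)
rest=636.3*xs-283*ys+[0,0,52.5]
t=rest+n*(9.5+50)+up*6
plan(t,R=R,n=1)
p=camera_params('wrist'); im=grab_frame('wrist'); cv2.imwrite('pics/w24.png',im[:,:,::-1]); pickle.dump(p,open('w24.pkl','wb'))
im=grab_frame('scene'); zoom(im,330,240,460,370,5,'pics/sc24z.png')
E
```

```text
time_s: 50.25
ee_pos: [391.5, 268.7, 160.2]
ee_rot: [180.0, 0.2, 154.3]
force: [0.1, 0.7, -2.1]
gripper_width: 13.7
time_s: 50.88
ee_pos: [487.8, 352.0, 126.0]
ee_rot: [164.5, 0.3, 152.3]
force: [0.2, 0.2, -2.6]
gripper_width: 13.8
time_s: 51.5
ee_pos: [545.0, 401.3, 107.2]
ee_rot: [155.1, 0.2, 151.1]
force: [-0.2, -0.1, -3.5]
gripper_width: 13.8
[ 28.6  21.4 103.6  22.4  35.8 -48.6] [544.99594339 401.33689846 107.15701808] [155.14796675   0.19088634 151.07480801] 13.816480771377977
n 1 turn [-0.1  0.1  0.1] d [1.7 0.9 1.8]
[[-0.001, 0.0022, -0.001]] [-0.15, 0.14, 0.15]
```

View pics/w24.png

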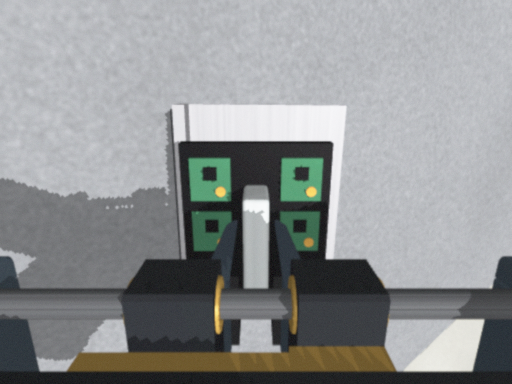

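View pics/sc24z.png

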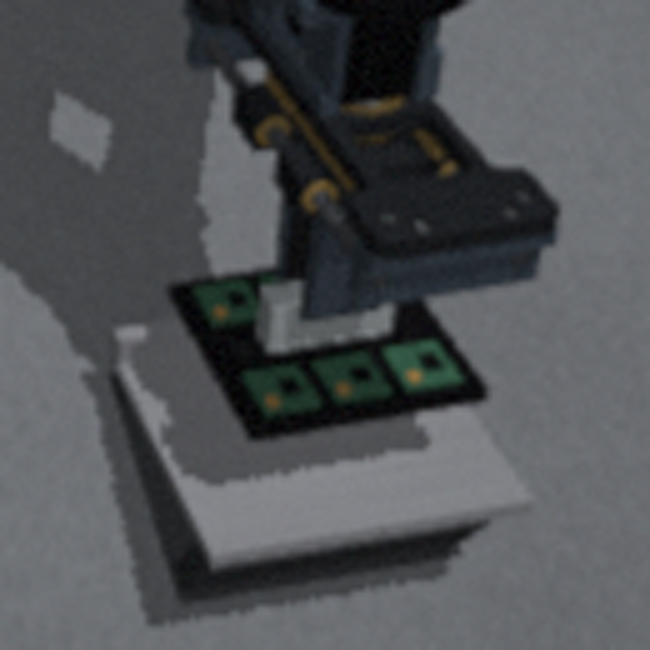

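```bash
python3 -m creep '{"offset":[[-0.001,0.002,0.015],[0,0,0.015],[0,0,0.008],[0,0,0],[0,0,0]],"rotation":[[0,0,0],[0,0,0],[0,0,0],[0,0,0],[0,0,0]]}' 1 30
python3 -m creep '{"offset":[[0,0,0.003],[0,0,0],[0,0,0]],"rotation":[[0,0,0],[0,0,0],[0,0,0]]}'
python3 -m creep '{"offset":[[0,0,0.002],[0,0,0],[0,0,0]],"rotation":[[0,0,0],[0,0,0],[0,0,0]]}'
python3 - <<'E'
from h import *
import pickle
s=env.state(); print(s['ee_pos'],s['force'])
p=camera_params('wrist'); im=grab_frame('wrist'); zoom(im,150,90,360,270,3.6,'pics/w25.png'); pickle.dump(p,open('w25.pkl','wb'))
im=grab_frame('scene'); zoom(im,330,240,460,370,5,'pics/sc25z.png')
E
```

```text
time_s: 52.22
ee_pos: [555.6, 416.9, 74.0]
ee_rot: [155.0, 0.2, 151.0]
force: [-0.1, -1.4, -1.4]
gripper_width: 14.0
time_s: 52.6
ee_pos: [556.1, 417.9, 71.3]
ee_rot: [155.0, 0.2, 151.0]
force: [-0.3, -0.5, -2.3]
gripper_width: 13.4
time_s: 52.98
ee_pos: [556.4, 418.7, 69.3]
ee_rot: [155.0, 0.2, 151.0]
force: [-0.4, 0.0, -2.5]
gripper_width: 13.9
[556.43933017 418.67489673  69.30578831] [-0.37784349  0.04365531 -2.5044884 ]
```

View pics/w25.png

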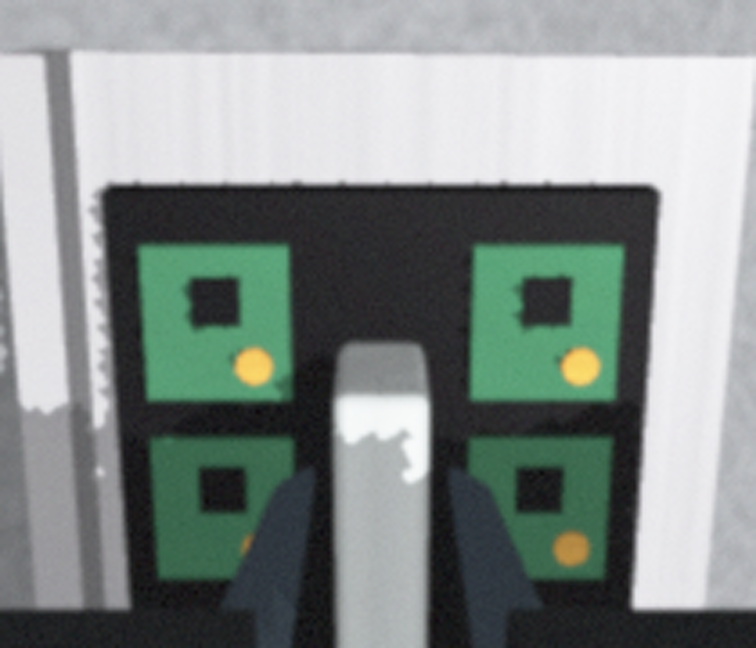

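View pics/sc25z.png

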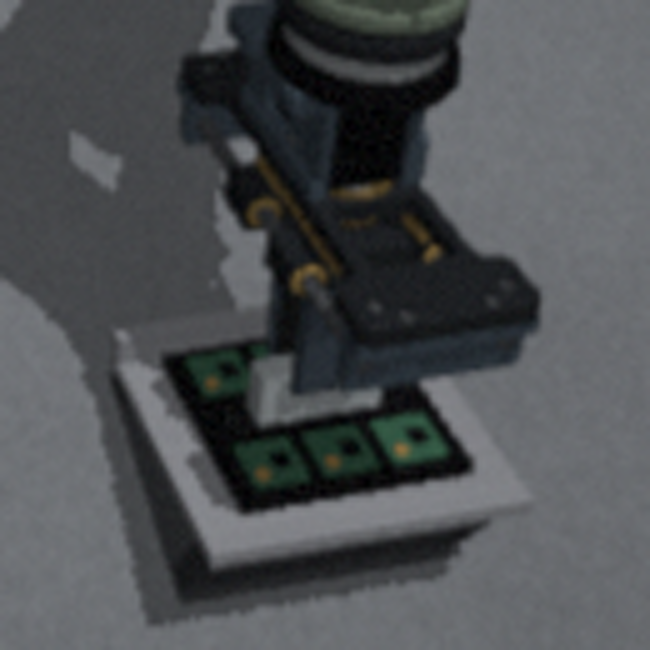

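```bash
for i in 1 2 3; do python3 -m creep '{"offset":[[0,0,0.0015],[0,0,0]],"rotation":[[0,0,0],[0,0,0]]}' | grep -E "pos|force"; done
```

```text
ee_pos: [556.7, 419.2, 67.8]
force: [0.3, 0.1, -3.4]
ee_pos: [557.0, 419.7, 67.1]
force: [-1.6, -3.5, 1.2]
ee_pos: [557.1, 419.7, 67.0]
force: [-6.5, -8.2, 10.8]
```

```bash
python3 -m creep '{"offset":[[0,0,-0.0018],[0,-0.0015,0],[0,-0.0015,0],[0,0,0]],"rotation":[[0,0,0],[0,0,0],[0,0,0],[0,0,0]]}'
for i in 1 2; do python3 -m creep '{"offset":[[0,-0.001,0],[0,0,0]],"rotation":[[0,0,0],[0,0,0]]}' | grep -E "pos|force"; done
```

```text
time_s: 54.32
ee_pos: [556.3, 417.6, 66.1]
ee_rot: [155.0, 0.3, 151.0]
force: [-0.5, 0.4, 1.4]
gripper_width: 13.1
ee_pos: [555.6, 416.6, 65.5]
force: [-0.2, 0.4, 2.3]
ee_pos: [555.0, 415.7, 65.0]
force: [-0.5, 0.0, 2.4]
```

```bash
for i in 1 2; do python3 -m creep '{"offset":[[0,-0.001,0],[0,0,0]],"rotation":[[0,0,0],[0,0,0]]}' | grep -E "pos|force"; done
python3 - <<'E'
from h import *
im=grab_frame('wrist'); zoom(im,150,90,360,270,3.6,'pics/w26.png')
E
```

```text
ee_pos: [554.5, 414.9, 64.6]
force: [-0.2, -0.2, 2.6]
ee_pos: [554.5, 414.6, 64.4]
force: [1.3, 2.5, 2.2]
```

View pics/w26.png

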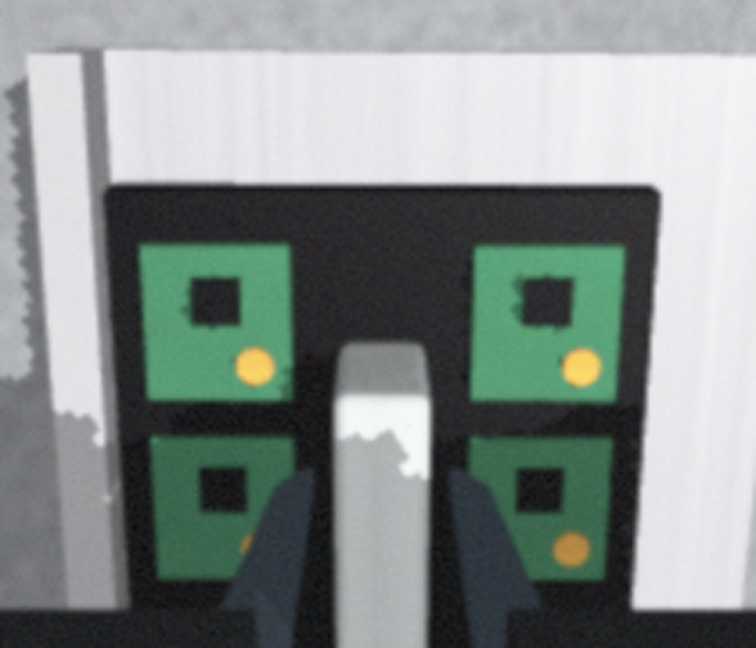

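```bash
python3 -m creep '{"offset":[[0,0,0],[0,0,0],[0,0,0],[0,0,0],[0,0,0]],"rotation":[[0,0,0],[0,0,0],[0,0,0],[0,0,0],[0,0,0]]}' 0.6 30
python3 -m creep '{"offset":[[0,0,-0.01],[0,0,-0.03],[0,0,-0.05],[0,0,-0.05],[0,0,0]],"rotation":[[0,0,0],[0,0,0],[0,0,0],[0,0,0],[0,0,0]]}'
python3 - <<'E'
from h import *
s=env.state(); print(s['qpos'].round(1),s['ee_pos'])
im=grab_frame('wrist'); cv2.imwrite('pics/w27.png',im[:,:,::-1])
im=grab_frame('scene'); cv2.imwrite('pics/sc27.png',im[:,:,::-1]);zoom(im,200,190,460,370,3,'pics/sc27z.png')
E
```

```text
time_s: 56.0
ee_pos: [553.8, 414.0, 63.8]
ee_rot: [155.1, 0.2, 151.1]
force: [-0.4, -1.3, -0.4]
gripper_width: 36.4
time_s: 56.62
ee_pos: [526.7, 362.6, 196.7]
ee_rot: [154.6, 0.6, 151.0]
force: [0.2, -0.2, 1.1]
gripper_width: 36.4
[ 25.8  13.3 101.3  19.6  45.7 -46.6] [526.71220703 362.64642336 196.74748612]
```

View pics/w27.png

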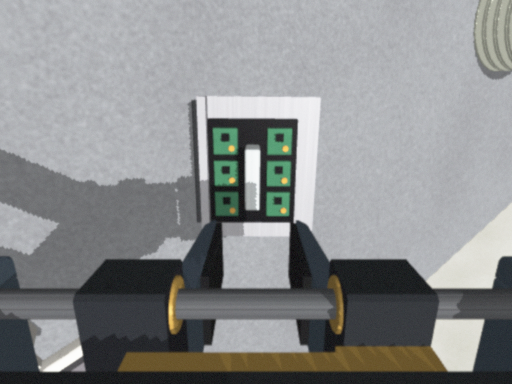

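View pics/sc27z.png

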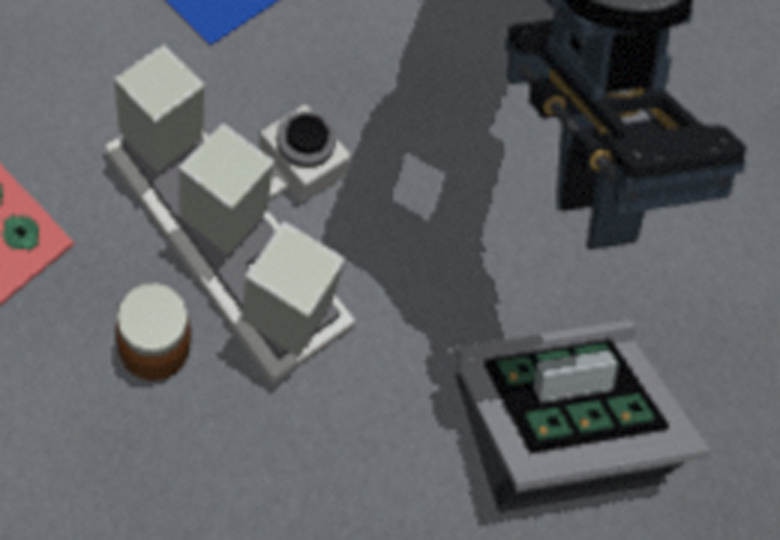

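Run:
```python
from h import *
st=plan([540,260,215],R=tool(160,0),n=4)
plan([557.7,111,130],R=tool(176,0),n=4,start=st)
```

```text
n 4 turn [24.9  2.2 -8.8] d [  15.2 -102.4   23.3]
[[-0.0157, -0.0162, -0.0139], [-0.015, -0.0182, -0.0122], [-0.0141, -0.02, -0.0102], [-0.0132, -0.0215, -0.0081]] [6.23, 0.56, -2.19]
n 4 turn [ -0.   0. -16.] d [  17.7 -149.   -85. ]
[[-0.0169, -0.0335, 0.0213], [-0.0145, -0.0346, 0.0213], [-0.0121, -0.0355, 0.0212], [-0.0096, -0.0363, 0.0213]] [-0.0, 0.0, -4.0]
```

```bash
python3 -m creep '{"offset":[[-0.0155,-0.016,-0.014],[-0.015,-0.018,-0.012],[-0.014,-0.02,-0.01],[-0.013,-0.0215,-0.008]],"rotation":[[6.2,0.6,-2.2],[6.2,0.6,-2.2],[6.2,0.6,-2.2],[6.2,0.6,-2.2]]}' 1 20
python3 -m creep '{"offset":[[-0.017,-0.0335,0.021],[-0.0145,-0.0345,0.021],[-0.012,-0.0355,0.021],[-0.0095,-0.0365,0.021],[0,0,0]],"rotation":[[0,0,-4],[0,0,-4],[0,0,-4],[0,0,-4],[0,0,0]]}'
python3 -m creep '{"offset":[[0,0,0],[0,0,0]],"rotation":[[0,0,0],[0,0,0]]}'
python3 - <<'E'
from h import *
s=env.state(); print(s['qpos'].round(1),s['ee_pos'],s['ee_rot'])
plan([557.7,111,60],R=tool(176,0),n=4)
im=grab_frame('scene'); zoom(im,200,190,350,320,4,'pics/sc28z.png')
im=grab_frame('wrist'); cv2.imwrite('pics/w28.png',im[:,:,::-1])
E
```

```text
time_s: 57.22
ee_pos: [539.7, 260.1, 212.4]
ee_rot: [-179.8, -0.3, 160.2]
force: [-0.2, 0.4, -1.0]
gripper_width: 1.3
time_s: 57.85
ee_pos: [555.6, 109.9, 125.9]
ee_rot: [180.0, -0.6, 175.9]
force: [-0.7, 0.0, 0.6]
gripper_width: 0.8
time_s: 58.1
ee_pos: [557.8, 113.2, 129.6]
ee_rot: [179.8, -0.1, 176.1]
force: [0.4, 0.2, 0.3]
gripper_width: 0.8
[ 10.2  20.4  95.8   0.2  63.8 -76.1] [557.79687098 113.18211001 129.58318154] [ 1.79820695e+02 -1.28802341e-01  1.76144588e+02]
n 4 turn [ 0.2 -0.1  0.1] d [ -0.1  -2.2 -69.6]
[[-0.0001, -0.0006, 0.0174], [-0.0, -0.0006, 0.0174], [-0.0, -0.0006, 0.0174], [-0.0, -0.0006, 0.0174]] [0.04, -0.03, 0.04]
```

View pics/sc28z.png

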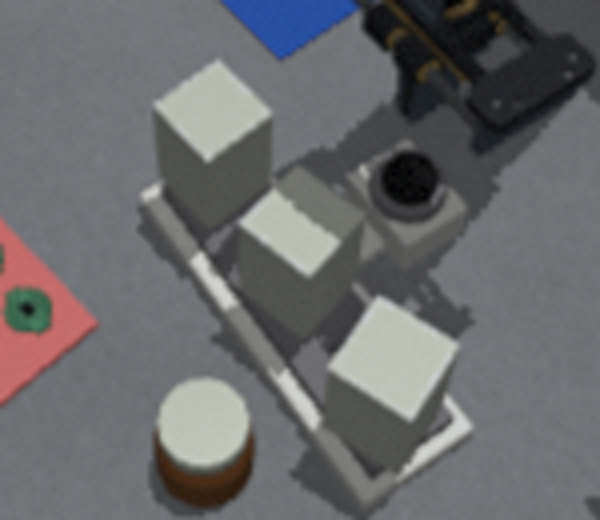

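View pics/w28.png

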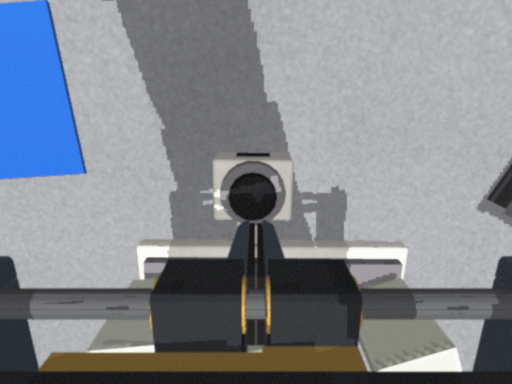

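Run:
```python
from h import *
p=camera_params('wrist')
for z in(44,48,52): print(z,onz(p,(252,196.5),z).round(1))
print([onz(p,q,40).round(1) for q in((214,152),(292,152),(213,219),(291,219))])
pt=camera_params('top')
s=env.state();print(s['ee_pos'])
```

```text
44 [561.4 109.4  44. ]
48 [560.2 109.5  48. ]
52 [558.9 109.6  52. ]
[array([521.2,  80. ,  40. ]), array([525.6, 145.8,  40. ]), array([581.4,  72.9,  40. ]), array([586.2, 142.8,  40. ])]
[557.7273777  113.05338638 129.71154244]
```

```bash
python3 -m creep '{"offset":[[-0.002,-0.003,0.02],[0,0,0.03],[0,0,0.018],[0,0,0],[0,0,0]],"rotation":[[0,0,0],[0,0,0],[0,0,0],[0,0,0],[0,0,0]]}' 1 20
python3 -m creep '{"offset":[[0,0,0.003],[0,0,0.003],[0,0,0]],"rotation":[[0,0,0],[0,0,0],[0,0,0]]}'
```

```text
time_s: 58.82
ee_pos: [559.9, 109.6, 62.3]
ee_rot: [179.8, -0.1, 176.1]
force: [-0.6, 0.3, -0.4]
gripper_width: 0.1
time_s: 59.2
ee_pos: [559.0, 109.1, 55.3]
ee_rot: [179.9, -0.2, 176.1]
force: [0.5, 0.7, 0.0]
gripper_width: 0.5
```

```bash
for i in 1 2 3 4; do python3 -m creep '{"offset":[[0,0,0.002],[0,0,0]],"rotation":[[0,0,0],[0,0,0]]}' | grep -E "pos|force"; done
```

```text
ee_pos: [559.0, 109.1, 53.2]
force: [-1.1, 0.2, 0.2]
ee_pos: [559.0, 109.1, 51.1]
force: [0.5, 0.6, -0.1]
ee_pos: [558.9, 109.1, 49.1]
force: [0.7, -0.4, -0.1]
ee_pos: [558.9, 109.1, 47.1]
force: [-0.8, 0.4, 0.8]
```

```bash
for i in 1 2 3 4; do python3 -m creep '{"offset":[[0,0,0.0015],[0,0,0]],"rotation":[[0,0,0],[0,0,0]]}' | grep -E "pos|force"; done
```

```text
ee_pos: [559.0, 109.1, 45.7]
force: [-0.5, 0.6, 0.0]
ee_pos: [559.0, 109.1, 44.2]
force: [0.2, -0.1, 0.2]
ee_pos: [559.0, 109.2, 42.7]
force: [0.9, -0.2, 0.2]
ee_pos: [559.0, 109.1, 41.2]
force: [-0.3, -0.0, 0.4]
```

Run:
```python
from h import *
im=grab_frame('scene'); zoom(im,260,190,360,280,6,'pics/sc29z.png')
im=grab_frame('wrist'); zoom(im,180,120,330,290,4,'pics/w29.png')
```

```text
(no output)
```

View pics/sc29z.png

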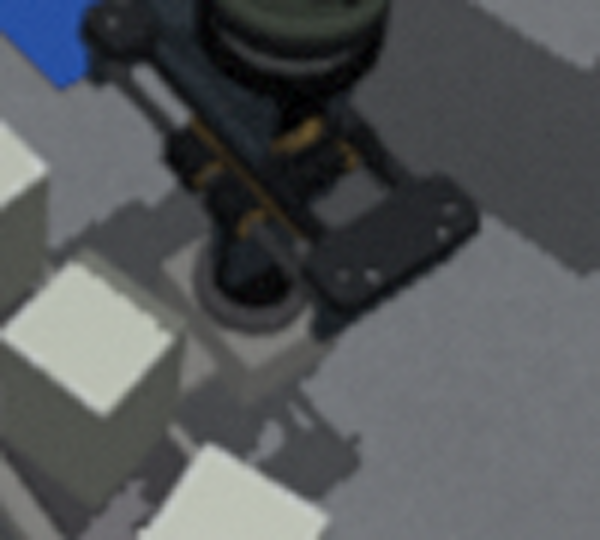

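View pics/w29.png

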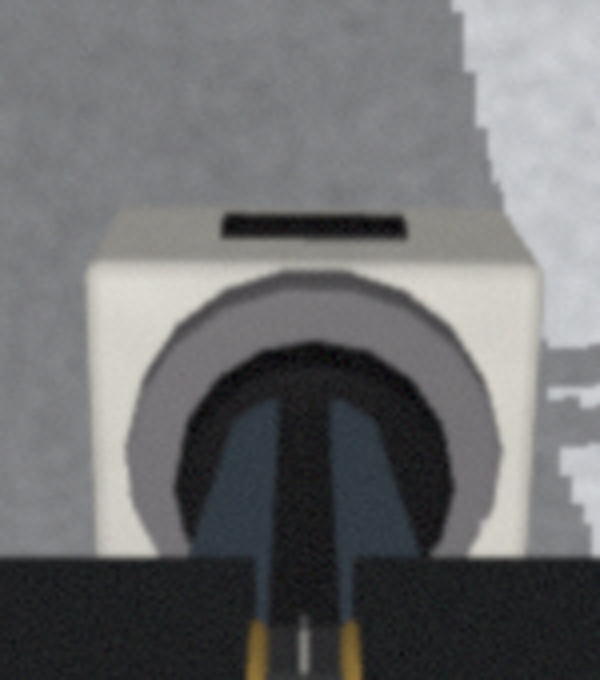

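```bash
for i in 1 2 3 4; do python3 -m creep '{"offset":[[0,0,0.001],[0,0,0]],"rotation":[[0,0,0],[0,0,0]]}' | grep -E "pos|force"; done
```

```text
ee_pos: [559.0, 109.2, 40.2]
force: [-0.7, -0.3, -1.2]
ee_pos: [559.2, 109.2, 39.4]
force: [0.2, -0.8, 2.0]
ee_pos: [559.2, 109.2, 38.4]
force: [-0.3, 0.4, 2.3]
ee_pos: [559.2, 109.2, 37.4]
force: [-0.6, 0.0, 2.9]
```

```bash
for i in 1 2 3 4; do python3 -m creep '{"offset":[[0,0,0.001],[0,0,0]],"rotation":[[0,0,0],[0,0,0]]}' | grep -E "pos|force"; done
```

```text
ee_pos: [559.1, 109.2, 36.4]
force: [-0.1, -0.6, 3.8]
ee_pos: [559.2, 109.2, 35.4]
force: [-0.3, 0.0, 4.2]
ee_pos: [559.2, 109.2, 34.4]
force: [-1.0, 0.7, 4.8]
ee_pos: [559.2, 109.2, 33.7]
force: [-2.0, -0.4, 7.2]
```

```bash
python3 -m creep '{"offset":[[0,0,0.001],[0,0,0],[0,0,0],[0,0,0]],"rotation":[[0,0,0],[0,0,0],[0,0,0],[0,0,0]]}'
python3 - <<'E'
from h import *
im=grab_frame('scene'); cv2.imwrite('pics/sc30.png',im[:,:,::-1]); zoom(im,200,190,460,370,3,'pics/sc30z.png')
E
```

```text
time_s: 63.8
ee_pos: [559.3, 109.2, 33.7]
ee_rot: [179.8, -0.1, 176.1]
force: [-3.0, 0.5, 12.6]
gripper_width: 0.2
```

View pics/sc30z.png

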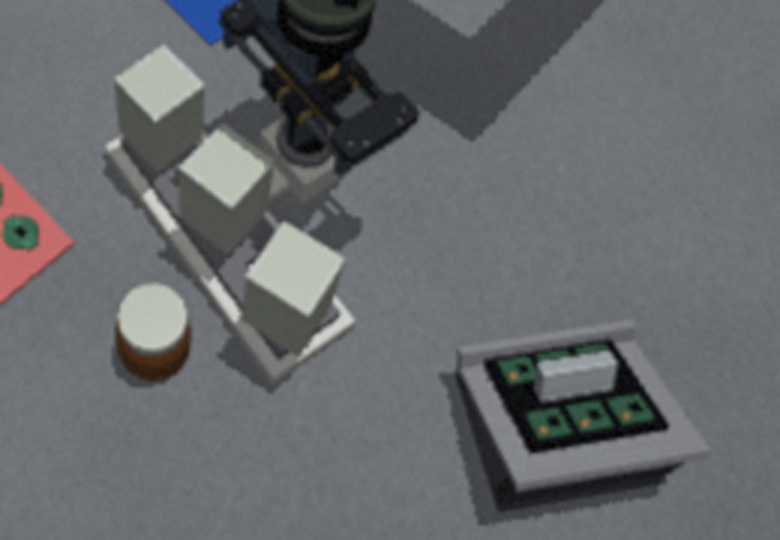

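```bash
python3 -m creep '{"offset":[[0,0,-0.03],[0,0,-0.06],[0.03,0,-0.05],[0.06,0,-0.01],[0.06,0,0]],"rotation":[[0,0,0],[0,0,0],[0,0,0],[0,0,0],[0,0,0]]}'
python3 -m creep '{"offset":[[0.03,0,0],[0,0,0],[0,0,0]],"rotation":[[0,0,0],[0,0,0],[0,0,0]]}'
python3 - <<'E'
from h import *
s=env.state(); print(s['time_s'],s['qpos'].round(1),s['ee_pos'])
it=grab_frame('top'); cv2.imwrite('pics/top31.png',it[:,:,::-1]); zoom(it,130,120,240,215,7,'pics/top31z.png')
i2=grab_frame('scene'); cv2.imwrite('pics/sc31.png',i2[:,:,::-1]); zoom(i2,220,195,320,320,6,'pics/sc31z.png')
E
```

```text
time_s: 64.47
ee_pos: [408.6, 119.2, 183.1]
ee_rot: [179.8, -0.1, 176.0]
force: [-0.7, -0.8, -0.1]
gripper_width: 0.3
time_s: 64.85
ee_pos: [380.8, 121.2, 182.7]
ee_rot: [179.8, -0.1, 176.1]
force: [0.4, 0.3, 0.3]
gripper_width: 0.3
64.85 [ 15.8   2.7 111.    0.2  66.4 -70.3] [380.80103801 121.20331659 182.74354714]
```

View pics/top31z.png

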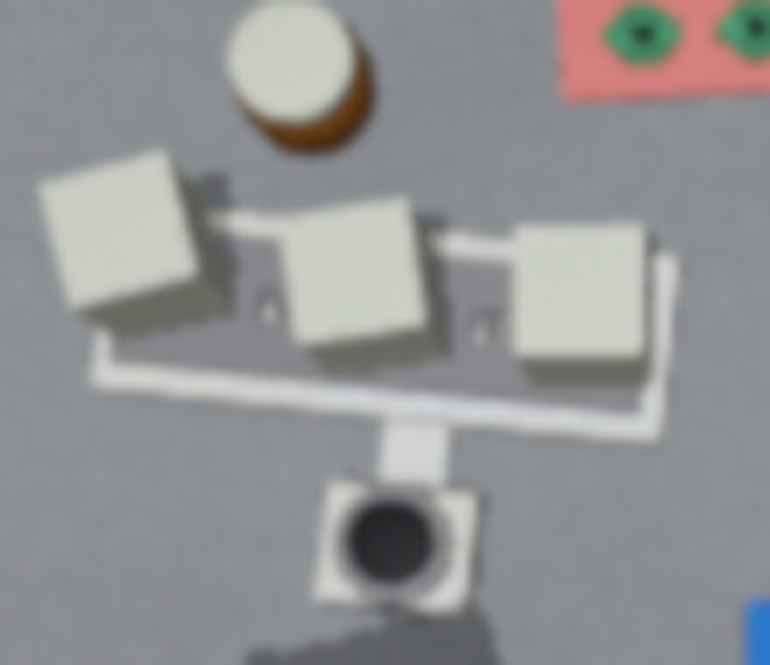

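View pics/sc31z.png

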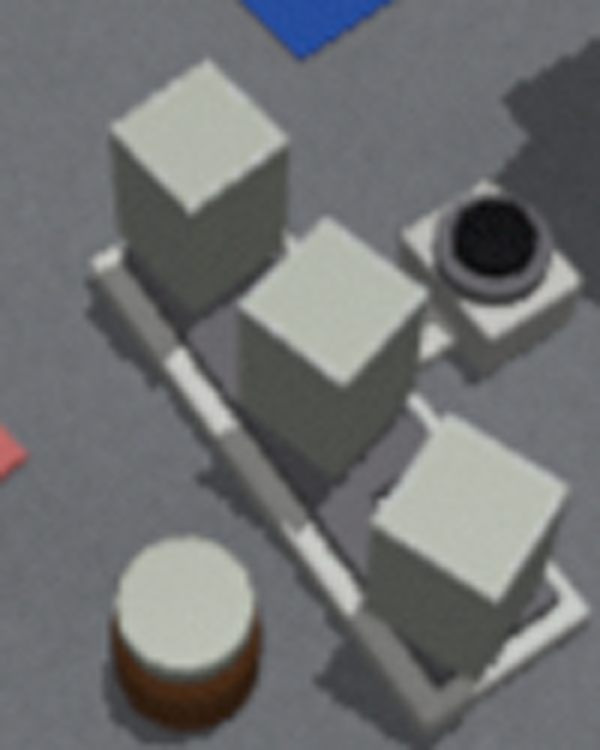

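Run:
```python
from h import *
pt=camera_params('top'); ps=camera_params('scene')
T=lambda q:(q[0]/7+130-.43,q[1]/7+120-.43); S=lambda q:(q[0]/6+220-.42,q[1]/6+195-.42)
c=lambda *q:np.mean(q,0)
tops=[c((40,183),(163,150),(200,274),(75,310)),c((282,215),(405,197),(429,328),(303,348)),c((515,226),(644,226),(644,355),(514,357))]
sc=[c((452,415),(568,490),(491,601),(374,520)),c((328,217),(427,297),(342,384),(239,304)),c((208,60),(287,139),(191,213),(111,132))]
posts=[(673.7,221.3),(666.2,121.6),(658.7,21.9)]
for a,b,p in zip(tops,sc,posts):
    X,e=tri(pt,T(a),ps,S(b)); print(X.round(1),round(e,1),'at z=136:',onz(pt,T(a),136).round(1),'post',p)
```

```text
[683.6 224.  133.9] 0.6 at z=136: [683.  223.7 136. ] post (673.7, 221.3)
[667.1 121.1 132.9] 0.0 at z=136: [666.5 120.6 136. ] post (666.2, 121.6)
[661.   22.7 133.4] 0.4 at z=136: [660.4  22.6 136. ] post (658.7, 21.9)
```

Run:
```python
from h import *
print(env.job_done()); print(env.state()['time_s'])
```

```text
the job is handed in; nothing more can be done
None
the job is handed in; nothing more can be done
```

The drying station is set up and the job is handed in, at about 65 s of the 192 s allowed. No verdict came back.

- **Rack:** it is seated on the base over both pins. It stopped at 20 mm above its bench height, with pins showing through both holes.
- **Cups:** all three hang mouth-down, each on its own post. The two-camera check put their tops at 133–134 mm (136 mm expected). They sit about 10, 1 and 2 mm off the post centres, against the 22 mm limit.
- **Carrier:** it lies handle up on the slope against the ledge. I slid it down until I felt light contact, and the wrist and scene pictures show it aligned. I did not measure its final position.
- **Start button:** it went down about 6 mm to a hard stop at 12.6 N and was held there about half a second. I pressed it only after everything was in place. I then backed the arm well clear.
- **Bystanders:** the bottle, jar and brush were not touched.

**What went wrong on the way:**
- The first carrier grip was too high on the bar. It slipped off and shifted the carrier about 4 mm, so I re-gripped lower.
- On the first cup I hit a joint limit and had to change the approach. I released that cup about 12 mm above its post, leaning about 10°, so it sits furthest off centre.

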